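# Stack a kiln press in layers against the stops

### The job

Make up the press stack in the loading tray: first lay the plain ceramic base plate flat in the tray and push it right up against both stops. Then lay every glass bar flat on the base plate, crosswise, one end against the long back stop, spread well apart towards both ends of the plate, and then the cover plate (the one with the grip) level over the bars, also right up against both stops. Last, lay the two steel weights crosswise on the cover, one on each side of its grip, and let go; leave the mandrel block, the firebrick and the tin where they are.

Things in the scene. Friction and masses are not known exactly. Their poses are not given: they have to be found in the camera images.
- tray: Fixed dark steel tray, two aluminium stops in an L. Origin on the bench, under the centre of a registered plate, z up. Floor top z = 6 mm, x -80 to 45, y -111 to 111. Long back stop (side away from robot): inner face x = 33, y -98 to 92. End stop: inner face y = 92, x -60 to 45. Stops 12 thick, top z = 32. Sides -x and -y open. Yaw within 0.25 rad.
- base_plate: Plain ceramic plate, no grip, 66 mm (its x) by 184 mm (y), 8 mm thick, about 0.2 kg; starts flat on the bench, long side roughly away from the robot. Origin: centre of its underside, z up. Registered in the tray its origin is at tray x = 0, y = 0, z = 6 mm, long side along tray y (either way round).
- bar1: One of up to four identical glass bars (2 to 4 are present), 60 mm long (its x), 14 mm wide (y), 10 mm thick, 22 g; starts flat on the bench. Origin: centre of its underside, z up. At home its length is along tray x, one end on the back stop: origin at tray x = +3 mm, z = +14 mm, tray y anywhere on the base plate (say up to 60 mm either way).
- bar2: One of up to four identical glass bars (2 to 4 are present), 60 mm long (its x), 14 mm wide (y), 10 mm thick, 22 g; starts flat on the bench. Origin: centre of its underside, z up. At home its length is along tray x, one end on the back stop: origin at tray x = +3 mm, z = +14 mm, tray y anywhere on the base plate (say up to 60 mm either way).
- bar3: One of up to four identical glass bars (2 to 4 are present), 60 mm long (its x), 14 mm wide (y), 10 mm thick, 22 g; starts flat on the bench. Origin: centre of its underside, z up. At home its length is along tray x, one end on the back stop: origin at tray x = +3 mm, z = +14 mm, tray y anywhere on the base plate (say up to 60 mm either way).
- bar4: One of up to four identical glass bars (2 to 4 are present), 60 mm long (its x), 14 mm wide (y), 10 mm thick, 22 g; starts flat on the bench. Origin: centre of its underside, z up. At home its length is along tray x, one end on the back stop: origin at tray x = +3 mm, z = +14 mm, tray y anywhere on the base plate (say up to 60 mm either way).
- cover_plate: Ceramic plate 66 mm (its x) by 184 mm (y), 6 mm thick, with an upright steel grip at the middle: 14 mm (x) by 50 mm (y), z = 6 to 30 mm above the underside; about 0.22 kg. Starts flat on the bench, grip up. Origin: centre of its underside, z up. At home on the bars its origin is at tray x = 0, y = 0, z = 24 mm, long side along tray y (either way round).
- weight1: One of two identical dark steel weights, square bars 56 mm long (its x) and 20 x 20 mm across, 0.18 kg; start lying on the bench. Origin: its centre (10 mm above what it lies on). At home it lies on top of the cover, along tray x: origin at tray x = 0 and y about +66 or -66 mm (one weight at each), z = 40 mm; either may take either side.
- weight2: One of two identical dark steel weights, square bars 56 mm long (its x) and 20 x 20 mm across, 0.18 kg; start lying on the bench. Origin: its centre (10 mm above what it lies on). At home it lies on top of the cover, along tray x: origin at tray x = 0 and y about +66 or -66 mm (one weight at each), z = 40 mm; either may take either side.
- mandrel_block: Bystander: wooden block 60 x 200 x 45 mm with thin upright wires to 180 mm, at the far side of the bench. Origin: centre of its underside. To be left alone.
- firebrick: Bystander: thin dark brick 110 x 220 x 32 mm at the far side. Origin: centre of its underside. To be left alone.
- tin: Bystander: open metal tin, 110 mm across and 120 mm high, at the far side. Origin: centre of its underside. To be left alone.
Mind the look-alikes: they are no part of the job. What is shaped like the cover_plate but pink or turquoise is not meant.

How it is judged:
By the outcome, as a careful person would: the job done as asked, in the order asked, and still so for the second after the job is handed in, with the robot touching nothing.
Of bar1, bar2, bar3, bar4 only 2 to 4 are there at a start; the rules pass over those that are not, and their reading is None.
At some moment in a run one of bar1, bar2, bar3, bar4 may be knocked a few centimetres aside while the robot is not near it.
Once in a run the grip may slacken for a moment while it holds something.
It also fails if it takes over 210 s, if anything falls off the work surface, if the arm or the gripper's body presses on something with over 40 N, if the wrist force passes 120 N, or if a joint passes its speed limit or range.

### The arm

A 6-joint arm with a two-finger parallel gripper is mounted at the origin on the work surface. World frame = base frame: x ahead of the robot, y to its left, z up, the work surface at z = 0. Lengths are in m, angles in degrees, forces in N, time in s.
With the tool pointing down it reaches from about 0.25 to 0.725 m from the base axis. Payload 9.7 kg.
Tool frame: the origin (TCP) lies midway between the tips of the shut fingers; the grasp point (between the pads) lies 19 mm behind it; z points along the fingers, y is the direction in which the jaws open and shut (so a half turn about z gives the same grasp; the last joint's range is limited). The gripper opens to 85 mm and grips with 20 to 120 N. Pads are 22 mm wide; open, the fingers measure 114 mm over their backs; the gripper's body (76 mm by 85 mm) begins 54 mm behind the grasp point. The pads swing forward as they close: fully open they stand 13 mm farther back than shut.
Start: joints at [-65.604, 4.979, 10.078, 95.1, 0, 90], TCP at [0.227, -0.501, 0.231] pointing down, gripper open.
Joint ranges: [-179.16, 179.16], [-48.56, 103.87], [-65.8, 70.77], [-126.05, 130.52], [-82.76, 87.17], [-180, 180]. Speed limits (degrees/s): [127.2, 127.2, 147.25, 180, 180, 180].

### API

Orientations are given as [roll, pitch, yaw] about the fixed x, y, z axes, in that order (R = Rz(yaw) Ry(pitch) Rx(roll)).
In Python, from workcell import get_obs, camera, get_calibration, job_done gives the robot as it stands.
- The arm moves only by the tool play_rows, never from a script. Its argument "commands" is text: rows parted by semicolons, each of 5 numbers parted by spaces: the opening, from 0 (shut) to 1 (fully open), then the shift along the world's x, y, z in mm, then the turn about the world's z in degrees. A call has 1 to 10 rows; each row is the pose to reach, as a shift and turn from the pose commanded when the call began; what a row does not reach only later rows make up. A row lasts 1/12 s, in which the tool goes at most 41.7 mm and 7.16 degrees, less where a joint would pass 70% of its speed; a pose out of reach is approached as far as the arm can. A call with a gripper value outside its range is refused whole. The fingers move at their own pace and stop on an object; "force" is the grip in N (left out, the last holds). Time passes only in rows, so rows that repeat a pose let the fingers close. It gives the time, the measured TCP pose, the force and the opening at its end, in the units of the state.
- get_obs(): the state, without advancing time (a new reading comes with each control period).
- camera(name): name is "side" or "top"; returns the picture (384x512x3 uint8, red, green, blue); there is no depth.
- get_calibration(name): a dict with "fx", "fy", "cx", "cy" (pixels), "k1" (the pictures are not rectified: a ray, as slopes to the right and down, at radius r is drawn at 1 + k1 r^2 times it, then the intrinsics apply), "eye" and "attitude" of the camera in the world. Camera axes: x right, y down, z forward; pixel columns grow to the right and rows downward; lengths in m; the calibration is good to about 2 mm. A picture is of the moment at which its call begins. get_calibration takes no time and is no camera call.
- job_done(): hands the job in, once; it reports no verdict.
The state is a dict: "time": time; "q": joint angles; "qd": joint speeds; "joint_efforts": joint torques, N m; "ee_pos": TCP position; "tcp_rot": TCP orientation; "wrist_force": force on the tool from outside, world axes, zero at the start; "torque": the same for the moment, N m; "opening": finger opening in m.
Only numpy, scipy, OpenCV 4.12 (cv2) and the standard library are available. Lean on these libraries where they do the work, as an engineer would, in place of code of your own. Each camera call takes 0.05 s, during which the arm holds its last target.

## Working session

There is one attempt and no reset: what is moved stays moved. The work goes in short steps, Python scripts to look and compute and a tool call to move; the robot and the scene stay as the last step left them, time stands still between calls to the robot, and variables do not carry over. Pictures are saved under pics/ and viewed, and the job is handed in when it is done.

Besides the shell and the picture viewer there is one more tool, called after "Request:" by a JSON object that holds its "fn" and its "kwargs". play_rows: Moves the arm, as the interface text tells. Its arguments: {"type":"object","properties":{"commands":{"type":"string"},"force":{"type":"number"}},"required":["commands"]}

```bash
ls; mkdir -p pics; python3 - <<'E'
from workcell import *
import cv2
print(get_obs())
for n in ("side","top"):
    im=camera(n); cv2.imwrite(f"pics/{n}0.png",im[:,:,::-1]); print(n,get_calibration(n))
E
```

```text
pics
{'time': 0.0, 'q': array([-6.56048292e+01,  5.01120376e+00,  1.00302782e+01,  9.51013605e+01,
        2.31728811e-03,  8.99996493e+01]), 'qd': array([-0.01966125,  0.07348722,  0.05345235, -0.14328358, -0.04711353,
       -0.01893156]), 'joint_efforts': array([ 3.67291532e-04, -5.20396578e+01,  4.64797139e+01,  1.63299171e-02,
        2.14728834e-04,  7.60039818e-07]), 'ee_pos': array([ 0.22706496, -0.50064619,  0.2305447 ]), 'tcp_rot': array([-1.79917714e+02, -2.31778934e-03,  2.43955182e+01]), 'wrist_force': array([ 0.18478372,  0.45713175, -0.2050193 ]), 'torque': array([0.00189455, 0.01018724, 0.01015534]), 'opening': 0.08529110070623938}
side {'fx': 465.1174178742468, 'fy': 465.1174178742468, 'cx': 244.62776991314607, 'cy': 187.8121731721341, 'k1': -0.0035674210426578485, 'eye': array([-0.216429  ,  0.83260187,  1.30641785]), 'attitude': array([-140.93833918,   -0.84042988, -133.93411351])}
top {'fx': 356.8377797474133, 'fy': 356.8377797474133, 'cx': 252.97284617322467, 'cy': 193.24202503954402, 'k1': -0.10198420455626193, 'eye': array([0.37454118, 0.11332776, 1.04670425]), 'attitude': array([-171.48173538,   -1.56394911,  -89.02085795])}
```

View pics/side0.png

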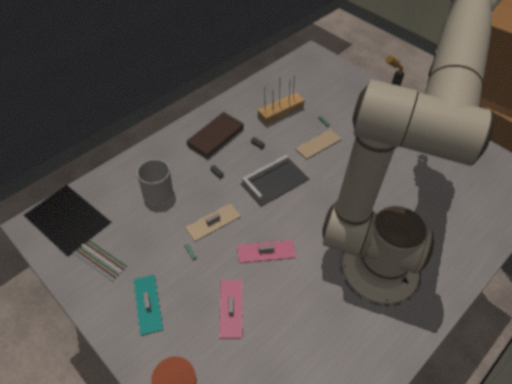

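View pics/top0.png

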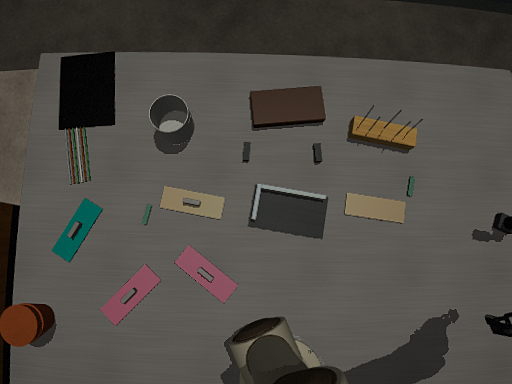

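```bash
cat > h.py <<'E'
import numpy as np, cv2
from scipy.spatial.transform import Rotation as Ro
from workcell import *
def cal(n):
    c=get_calibration(n); return c,Ro.from_euler('xyz',c['attitude'],degrees=True).as_matrix()
def proj(n,P):
    c,R=cal(n); p=(np.atleast_2d(P)-c['eye'])@R; s=p[:,:2]/p[:,2:]
    s=s*(1+c['k1']*(s**2).sum(1,keepdims=True)); return s*[c['fx'],c['fy']]+[c['cx'],c['cy']]
def unproj(n,uv,z):
    c,R=cal(n); d=(np.atleast_2d(uv).astype(float)-[c['cx'],c['cy']])/[c['fx'],c['fy']]; s=d.copy()
    for _ in range(30): s=d/(1+c['k1']*(s**2).sum(1,keepdims=True))
    r=np.c_[s,np.ones(len(s))]@R.T
    return c['eye']+r*((z-c['eye'][2])/r[:,2:])
def rectify(n,z,x0,x1,y0,y1,mm=1.0,im=None):
    """image looking down: up=+x, left=+y; mm per px"""
    if im is None: im=camera(n)
    H=int((x1-x0)*1000/mm);W=int((y1-y0)*1000/mm)
    X=x1-(np.arange(H)+.5)*mm/1000; Y=y1-(np.arange(W)+.5)*mm/1000
    g=np.stack(np.meshgrid(X,Y,indexing='ij'),-1).reshape(-1,2)
    uv=proj(n,np.c_[g,np.full(len(g),z)]).astype(np.float32).reshape(H,W,2)
    return cv2.remap(im,uv[...,0],uv[...,1],cv2.INTER_CUBIC)
def save(n,im,k=1):
    im=np.clip(im.astype(float)*1.0,0,255).astype(np.uint8)
    if k!=1: im=cv2.resize(im,None,fx=k,fy=k,interpolation=cv2.INTER_CUBIC)
    cv2.imwrite('pics/'+n+'.png',im[:,:,::-1])
def rect(mask):
    c,_=cv2.findContours(mask.astype(np.uint8),cv2.RETR_EXTERNAL,cv2.CHAIN_APPROX_NONE)
    return [(len(k),cv2.contourArea(k),cv2.minAreaRect(k)) for k in sorted(c,key=cv2.contourArea,reverse=True)]
E
python3 - <<'E'
from h import *
t=cv2.imread('pics/top0.png')[:,:,::-1]; s=cv2.imread('pics/side0.png')[:,:,::-1]
np.save('t0.npy',t)
save('t_crop1',np.clip(t[60:320,40:440].astype(float)*1.8,0,255),2)
save('s_crop1',np.clip(s[80:340,100:400].astype(float)*1.5,0,255),2)
for nm,px in dict(bench_barL=(147,214),barR=(411,186),w1=(247,152),w2=(318,153),base=(375,208),cover=(192,203)).items(): print(nm,unproj('top',[px],0.008).round(3))
for nm,px in dict(barL=(191,252),barR=(324,121),w1=(258,143),w2=(217,171),base=(319,145),cover=(213,222)).items(): print(nm,unproj('side',[px],0.008).round(3))
E
```

```text
bench_barL [[0.463 0.396 0.008]]
barR [[ 0.563 -0.395  0.008]]
w1 [[0.655 0.108 0.008]]
w2 [[ 0.658 -0.107  0.008]]
base [[ 0.494 -0.278  0.008]]
cover [[0.498 0.266 0.008]]
barL [[0.456 0.399 0.008]]
barR [[ 0.56  -0.392  0.008]]
w1 [[ 0.656 -0.107  0.008]]
w2 [[0.657 0.107 0.008]]
base [[ 0.485 -0.273  0.008]]
cover [[0.495 0.269 0.008]]
```

View pics/t_crop1.png

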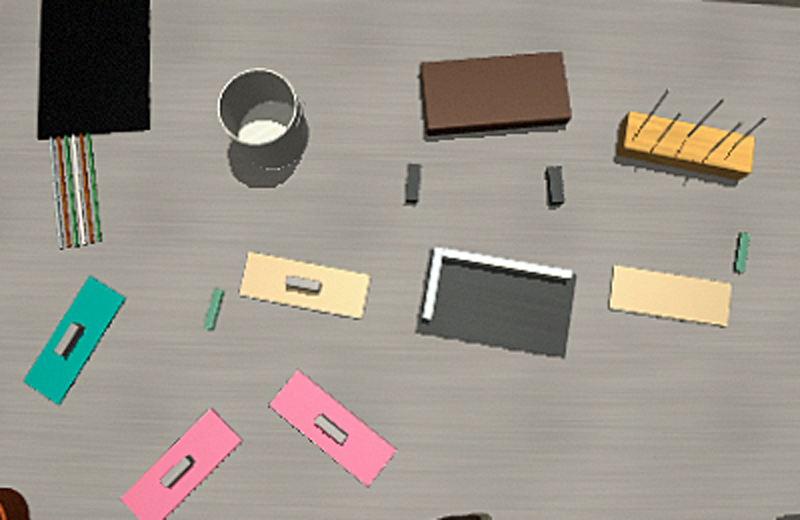

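View pics/s_crop1.png

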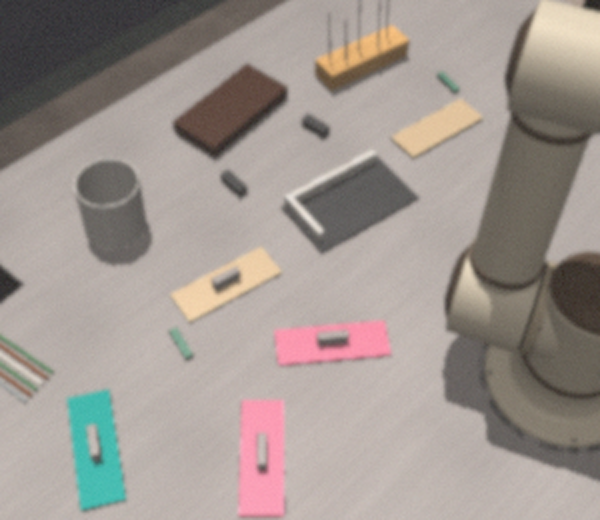

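Top view: cream plate without grip at (375,208) is the base plate; cream with grip at (192,203) is the cover; look-alikes are the pink ones at (206,274) and (131,294) and the turquoise one at (77,230). Bars are at (147,214) and (411,186), weights at (247,152) and (318,153), tray at (288,210). Next I'll measure the poses.

```bash
cat > meas.py <<'E'
from h import *
def seg(rgb,kind):
    hsv=cv2.cvtColor(rgb,cv2.COLOR_RGB2HSV).astype(int); h,s,v=hsv[...,0],hsv[...,1],hsv[...,2]
    if kind=='cream': return (h>8)&(h<30)&(s>65)&(v>90)
    if kind=='green': return (h>60)&(h<95)&(s>60)
    if kind=='dark': return (v<55)
def find(n,im,kind,z,cx,cy,r=0.13,mm=0.5):
    a=rectify(n,z,cx-r,cx+r,cy-r,cy+r,mm,im)
    m=seg(a,kind); m=cv2.morphologyEx(m.astype(np.uint8),cv2.MORPH_CLOSE,np.ones((3,3)))
    L,A,((u,v),(w,h),ang)=rect(m)[0]
    b=cv2.boxPoints(((u,v),(w,h),ang))
    P=np.c_[cx+r-(b[:,1]+.5)*mm/1000, cy+r-(b[:,0]+.5)*mm/1000]
    e1=P[1]-P[0]; e2=P[2]-P[1]; e=e1 if np.linalg.norm(e1)>np.linalg.norm(e2) else e2
    yaw=np.degrees(np.arctan2(e[1],e[0]))%180
    return P.mean(0).round(4), sorted([w*mm,h*mm]), round(yaw,1)
E
python3 - <<'E'
from meas import *
for n in('top','side'):
    im=cv2.imread(f'pics/{n}0.png')[:,:,::-1].copy()
    print(n)
    print('base',find(n,im,'cream',.008,.49,-.275))
    print('cover',find(n,im,'cream',.006,.495,.268))
    print('barL',find(n,im,'green',.010,.46,.397,.06))
    print('barR',find(n,im,'green',.010,.56,-.393,.06))
    try:
        print('w+',find(n,im,'dark',.020,.656,.107,.05))
        print('w-',find(n,im,'dark',.020,.656,-.107,.05))
    except Exception as e: print(e)
im=cv2.imread('pics/top0.png')[:,:,::-1].copy()
save('tray_t',np.clip(rectify('top',.032,.36,.60,-.17,.15,.5,im).astype(float)*1.8,0,255))
im=cv2.imread('pics/side0.png')[:,:,::-1].copy()
save('tray_s',np.clip(rectify('side',.032,.36,.60,-.17,.15,.5,im).astype(float)*1.6,0,255))
E
```

```text
top
base (array([ 0.4955, -0.2782], dtype=float32), [66.64310455322266, 184.40081787109375], np.float32(82.3))
cover (array([0.5009, 0.2664], dtype=float32), [66.57672882080078, 184.7484588623047], np.float32(80.0))
barL (array([0.4617, 0.3977], dtype=float32), [15.110771179199219, 59.51793670654297], np.float32(166.9))
barR (array([ 0.5634, -0.392 ], dtype=float32), [17.144372940063477, 61.511051177978516], np.float32(167.8))
w+ (array([0.6522, 0.1113], dtype=float32), [19.948244094848633, 63.06609344482422], np.float32(176.5))
w- (array([ 0.6532, -0.1006], dtype=float32), [26.093074798583984, 65.84159088134766], np.float32(3.4))
side
base (array([ 0.4925, -0.2771], dtype=float32), [64.62805938720703, 182.3529052734375], np.float32(82.4))
cover (array([0.4988, 0.2669], dtype=float32), [63.15800094604492, 179.8733673095703], np.float32(80.0))Traceback (most recent call last):
  File "<stdin>", line 7, in <module>
  File "meas.py", line 10, in find
    L,A,((u,v),(w,h),ang)=rect(m)[0]
                          ~~~~~~~^^^
IndexError: list index out of range
```

```bash
python3 - <<'E'
from meas import *
im=cv2.imread('pics/top0.png')[:,:,::-1].copy()
save('tray_t',np.clip(rectify('top',.032,.36,.60,-.17,.15,.5,im).astype(float)*1.8,0,255))
im=cv2.imread('pics/side0.png')[:,:,::-1].copy()
save('tray_s',np.clip(rectify('side',.032,.36,.60,-.17,.15,.5,im).astype(float)*1.6,0,255))
E
```

```text
(no output)
```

View pics/tray_t.png

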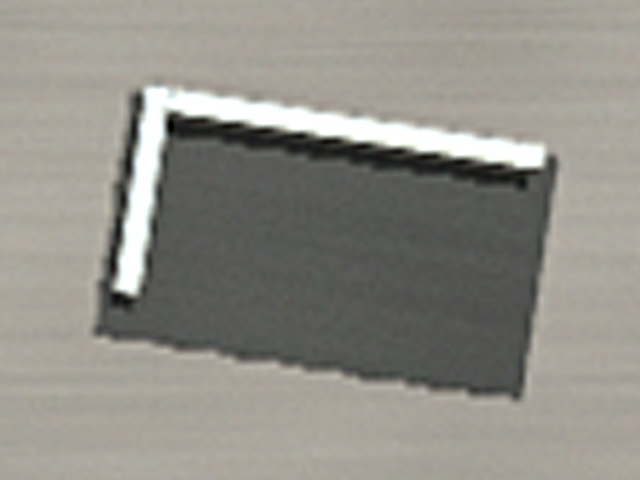

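View pics/tray_s.png

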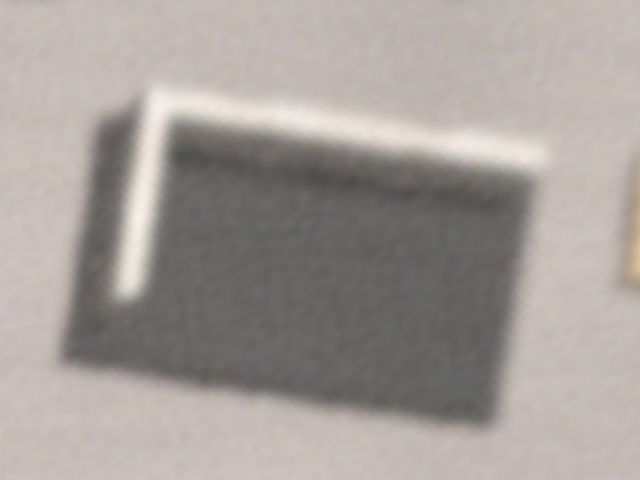

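```bash
cat > tray.py <<'E'
from meas import *
from scipy.optimize import minimize
def fit(n,im,x0=(.48,-.01,-.13)):
    r=(.36,.60,-.17,.15); mm=.5
    a=rectify(n,.032,*r,mm,im).min(-1).astype(float)
    a=np.clip((a-60)/(np.percentile(a,98)-60),0,1)
    H,W=a.shape; X=r[1]-(np.arange(H)+.5)*mm/1e3; Y=r[3]-(np.arange(W)+.5)*mm/1e3
    GX,GY=np.meshgrid(X,Y,indexing='ij')
    def soft(lo,hi,v,s=.0007): return 1/(1+np.exp(-(v-lo)/s))/(1+np.exp((v-hi)/s))
    near=None
    def f(p):
        c,s=np.cos(p[2]),np.sin(p[2]); dx,dy=GX-p[0],GY-p[1]; u=c*dx+s*dy; v=-s*dx+c*dy
        m=np.maximum(soft(.033,.045,u)*soft(-.098,.104,v),soft(-.060,.045,u)*soft(.092,.104,v))
        w=(u>.0)*(u<.0475)*(v>-.1)*(v<.1065)+(v>.078)*(v<.1065)*(u>-.065)*(u<.0475)
        return ((m-a)**2*(w>0)).sum()
    best=min((minimize(f,np.array(x0)+[i,j,0],method='Nelder-Mead',options=dict(initial_simplex=np.array(x0)+[i,j,0]+np.array([[0,0,0],[.005,0,0],[0,.005,0],[0,0,.05]]),maxiter=400)) for i in(-.004,.004) for j in(-.004,.004)),key=lambda r:r.fun)
    return best.x,best.fun
E
python3 - <<'E'
from tray import *
for n in('top','side'):
    im=cv2.imread(f'pics/{n}0.png')[:,:,::-1].copy()
    p,f=fit(n,im); print(n,p[:2].round(4),np.degrees(p[2]).round(2),round(f))
    if n=='side':
        def find2(z,cx,cy):
            r=.06;mm=.5;a=rectify(n,z,cx-r,cx+r,cy-r,cy+r,mm,im);return a
        a=find2(.01,.46,.397);b=find2(.01,.56,-.393)
        save('bars',np.hstack([a,b]),1.5)
for n,px in(('w',0),):
    im=cv2.imread('pics/top0.png')[:,:,::-1].copy()
    a=np.hstack([rectify('top',.02,.60,.70,.06,.16,.5,im),rectify('top',.02,.60,.70,-.16,-.06,.5,im)])
    save('w',np.clip(a*2.0,0,255),2)
E
```

```text
top [0.3596 0.2363] 69.85 0
side [ 0.4951 -0.0194] -8.65 2423tray.py:9: RuntimeWarning: overflow encountered in exp
  def soft(lo,hi,v,s=.0007): return 1/(1+np.exp(-(v-lo)/s))/(1+np.exp((v-hi)/s))
```

View pics/w.png

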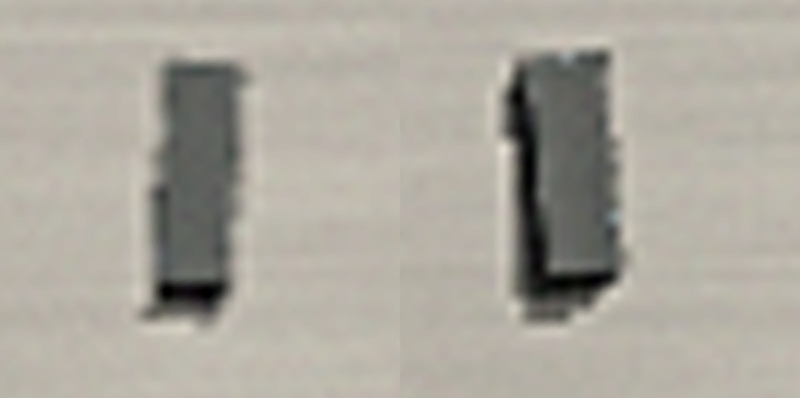

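View pics/bars.png

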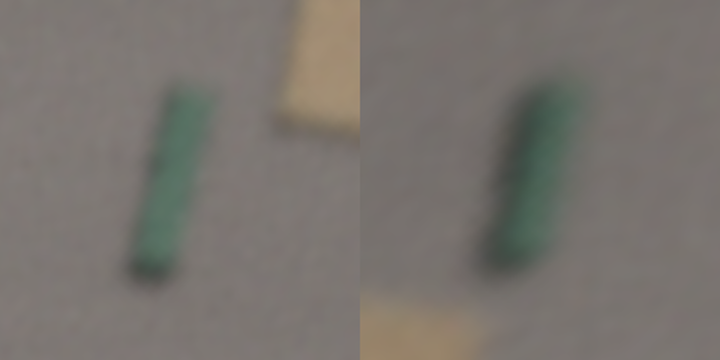

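```bash
python3 - <<'E' 2>/dev/null
from tray import *
for n in('top','side'):
    im=cv2.imread(f'pics/{n}0.png')[:,:,::-1].copy()
    for z in((.496,-.018,-.14),(.4951,-.0194,-.151)):
        p,f=fit(n,im,z); print(n,p[:2].round(4),np.degrees(p[2]).round(2),round(f))
E
```

```text
top [ 0.498  -0.0195] -8.82 277
top [ 0.498  -0.0195] -8.83 277
side [ 0.4951 -0.0196] -8.75 2414
side [ 0.4951 -0.0196] -8.75 2414
```

Request:
{"fn": "play_rows", "kwargs": {"commands": "1 267 223 -80 58;1 267 223 -80 58;1 267 223 -80 58;1 267 223 -80 58;1 267 223 -80 58;1 267 223 -80 58;1 267 223 -80 58;1 267 223 -80 58;1 267 223 -80 58;1 267 223 -80 58", "force": 50}}

```text
time: 0.93
ee_pos: [0.4965, -0.2744, 0.149]
tcp_rot: [-179.9, -0.1, 82.7]
wrist_force: [0.6, 0.9, -0.3]
opening: 0.0854
```

Request:
{"fn": "play_rows", "kwargs": {"commands": "1 0 0 -30 0;1 0 0 -60 0;1 0 0 -90 0;1 0 0 -100 0;1 0 0 -100 0;1 0 0 -100 0"}}

```text
time: 1.43
ee_pos: [0.494, -0.2782, 0.052]
tcp_rot: [-180.0, 0.0, 82.4]
wrist_force: [-0.5, -0.0, 0.6]
opening: 0.0853
```

```bash
python3 - <<'E'
from meas import *
o=get_obs(); print(o['time'],o['ee_pos'],o['tcp_rot'],o['q'].round(1),o['wrist_force'])
im=camera('top'); save('t1',np.clip(im[130:280,300:450]*1.8,0,255),4)
im=camera('side'); save('s1',np.clip(im[60:210,240:390]*1.5,0,255),4)
E
```

```text
1.4333 [ 0.49400249 -0.27821389  0.05204307] [-1.79991597e+02  2.38845619e-04  8.23624510e+01] [-29.4   7.6  -6.9  75.5  -0.   68.3] [-0.50935627 -0.01528132  0.57892443]
```

View pics/t1.png

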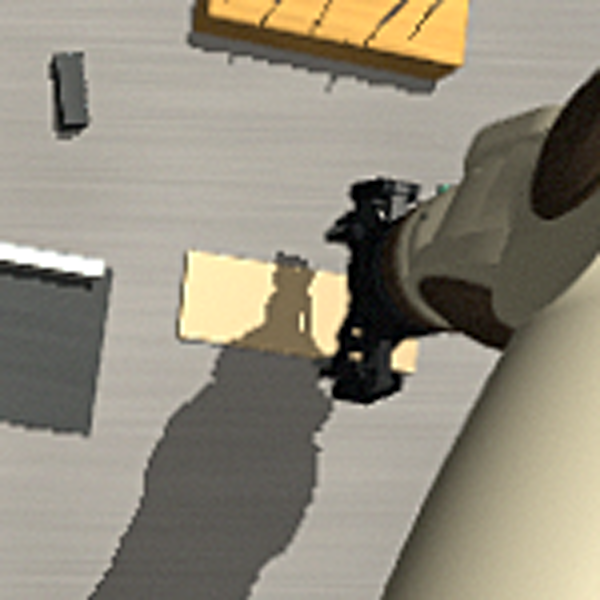

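View pics/s1.png

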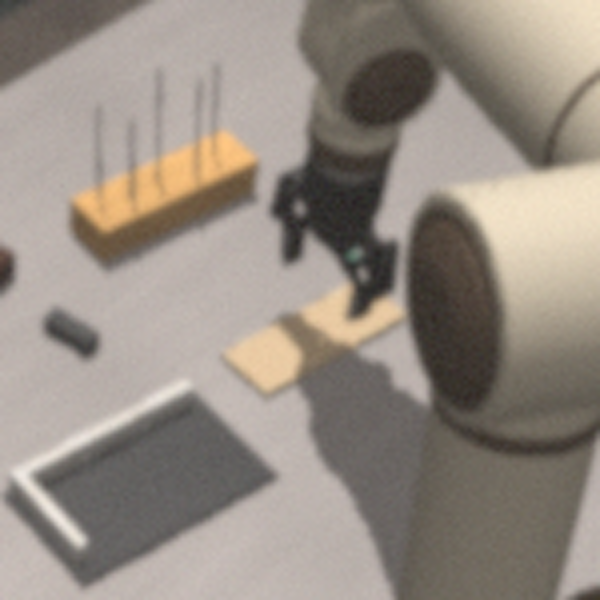

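The jaws straddle the plate across its width, in the side crop at (345,270). Descending.

Request:
{"fn": "play_rows", "kwargs": {"commands": "1 0 0 -20 0;1 0 0 -40 0;1 0 0 -50 0;1 0 0 -52 0;1 0 0 -54 0;1 0 0 -54 0;1 0 0 -54 0"}}

```text
time: 2.12
ee_pos: [0.4948, -0.2783, -0.0014]
tcp_rot: [179.9, 0.0, 82.4]
wrist_force: [1.0, -0.7, 0.1]
opening: 0.0855
```

Request:
{"fn": "play_rows", "kwargs": {"commands": "0 0 0 0 0;0 0 0 0 0;0 0 0 0 0;0 0 0 0 0;0 0 0 0 0;0 0 0 0 0;0 0 0 0 0;0 0 0 0 0"}}

```text
time: 2.78
ee_pos: [0.4947, -0.2782, -0.0012]
tcp_rot: [179.9, 0.0, 82.4]
wrist_force: [-2.1, 0.7, 7.5]
opening: 0.0636
```

```bash
python3 - <<'E'
from meas import *
o=get_obs(); print(o['opening'],o['wrist_force'])
im=camera('side'); save('s2',np.clip(im[60:210,240:390]*1.5,0,255),4)
E
```

```text
0.06363389132253063 [-2.09672045  0.70440653  7.47884804]
```

View pics/s2.png

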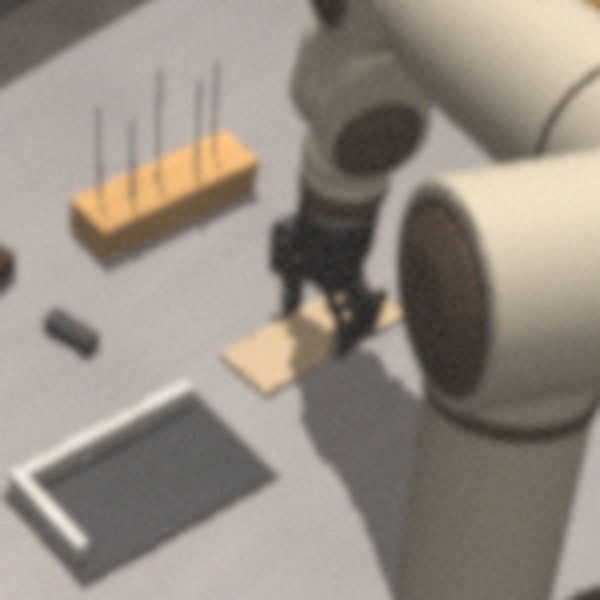

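Request:
{"fn": "play_rows", "kwargs": {"commands": "1 0 0 0 0;1 0 0 0 0;1 0 0 0 0;1 0 0 0 0;1 0 0 -4 0;1 0 0 -4 0;1 0 0 -4 0"}}

```text
time: 3.42
ee_pos: [0.4939, -0.2777, -0.0072]
tcp_rot: [-180.0, -0.0, 82.4]
wrist_force: [-0.4, 0.3, -0.2]
opening: 0.0854
```

Request:
{"fn": "play_rows", "kwargs": {"commands": "0 0 0 0 0;0 0 0 0 0;0 0 0 0 0;0 0 0 0 0;0 0 0 0 0;0 0 0 0 0;0 0 0 0 0;0 0 0 0 0"}}

```text
time: 4.08
ee_pos: [0.4947, -0.2781, -0.006]
tcp_rot: [179.9, 0.0, 82.4]
wrist_force: [-0.5, -0.3, 5.4]
opening: 0.0643
```

Request:
{"fn": "play_rows", "kwargs": {"commands": "0 0 0 1 0;0 0 0 3 0;0 0 0 6 0;0 0 0 10 0;0 0 0 15 0;0 0 0 20 0;0 0 0 25 0;0 0 0 25 0;0 0 0 25 0"}}

```text
time: 4.83
ee_pos: [0.4944, -0.2781, 0.0188]
tcp_rot: [180.0, 0.0, 82.4]
wrist_force: [0.0, -0.9, -1.2]
opening: 0.0645
```

```bash
python3 - <<'E'
from meas import *
im=camera('side'); save('s3',np.clip(im[60:210,240:390]*1.5,0,255),4)
E
```

```text
(no output)
```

View pics/s3.png

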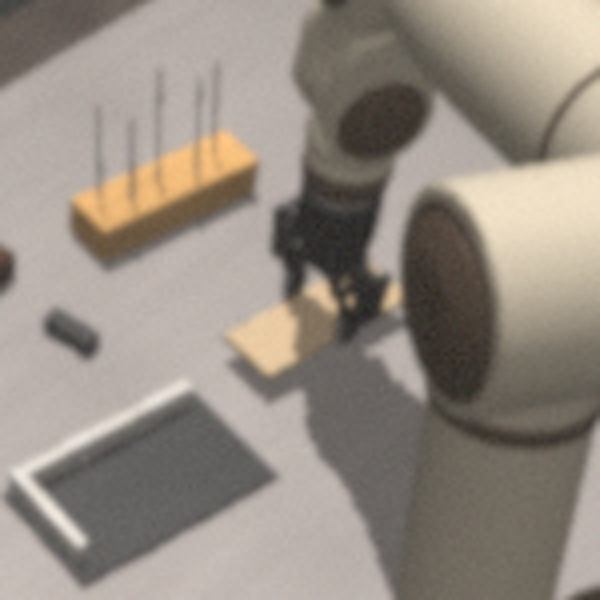

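Request:
{"fn": "play_rows", "kwargs": {"commands": "0 0 5 15 0;0 -2 25 30 0;0 -5 50 30 0;0 -7 80 30 0;0 -10 110 30 -1;0 -13 140 30 -1;0 -16 170 30 -1.2;0 -19 200 30 -1.2;0 -21 230 30 -1.2;0 -22 254 30 -1.2"}}

```text
time: 5.72
ee_pos: [0.4715, -0.0221, 0.0481]
tcp_rot: [-180.0, -0.0, 81.2]
wrist_force: [0.1, -0.3, -2.3]
opening: 0.0639
```

```bash
python3 - <<'E'
from meas import *
o=get_obs(); print(o['ee_pos'],o['opening'],o['wrist_force'])
im=camera('side'); save('s4',np.clip(im[100:250,190:340]*1.5,0,255),4)
im=camera('top'); save('t4',np.clip(im[130:280,220:370]*1.8,0,255),4)
E
```

```text
[ 0.47150626 -0.02206132  0.0481081 ] 0.06393525692800099 [ 0.14090934 -0.28416718 -2.27220569]
```

View pics/s4.png

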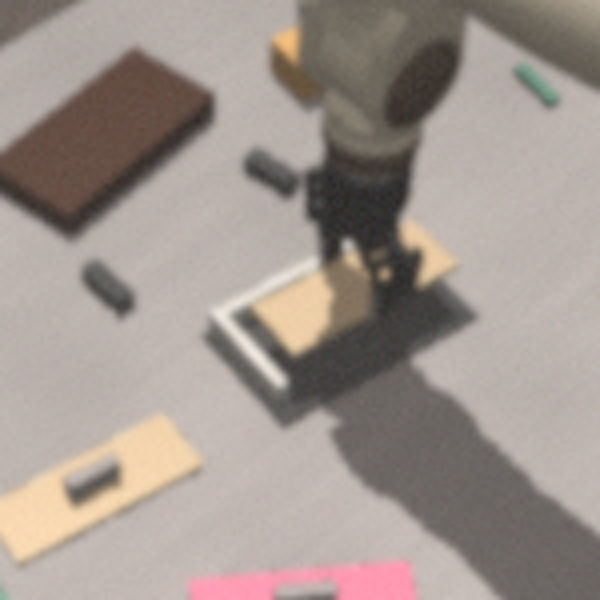

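View pics/t4.png

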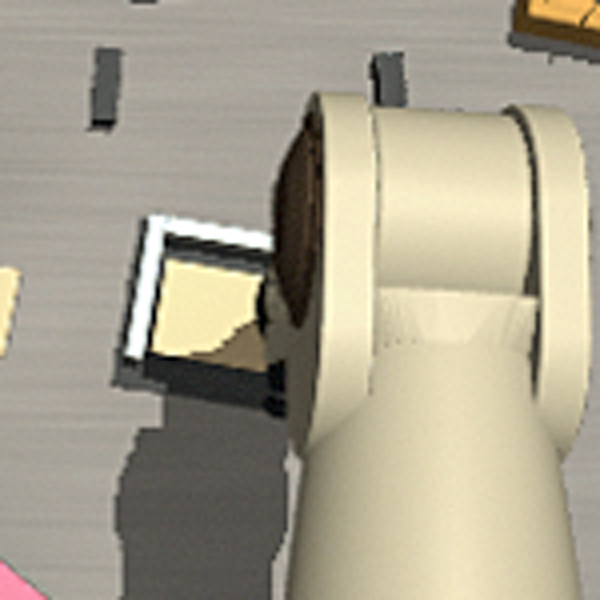

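Request:
{"fn": "play_rows", "kwargs": {"commands": "0 0 0 -15 0;0 0 0 -30 0;0 0 0 -40 0;0 0 0 -45 0;0 0 0 -47 0;0 0 0 -47 0;0 0 0 -48 0;0 0 0 -48 0"}}

```text
time: 6.48
ee_pos: [0.4726, -0.0241, 0.0008]
tcp_rot: [180.0, -0.0, 81.2]
wrist_force: [0.1, -0.2, -2.2]
opening: 0.0642
```

Request:
{"fn": "play_rows", "kwargs": {"commands": "0 0 0 -1 0;0 0 0 -1 0;0 0 0 -1.5 0;0 0 0 -1.5 0"}}

```text
time: 6.82
ee_pos: [0.4727, -0.024, 0.0001]
tcp_rot: [179.9, -0.0, 81.2]
wrist_force: [-3.0, -0.3, 9.5]
opening: 0.0642
```

Request:
{"fn": "play_rows", "kwargs": {"commands": "0 0.5 2 0 0;0 0.8 4 0 0;0 1 6 0 0;0 1 6 0 0;0 1 6 0 0"}}

```text
time: 7.23
ee_pos: [0.4741, -0.0184, 0.0001]
tcp_rot: [179.9, 0.1, 81.2]
wrist_force: [-1.3, -4.0, 8.3]
opening: 0.0645
```

Request:
{"fn": "play_rows", "kwargs": {"commands": "0 0.3 1 0.3 0;0 0.3 2 0.3 0;0 0.3 2 0.3 0;0 0.3 2 0.3 0"}}

```text
time: 7.57
ee_pos: [0.4743, -0.0164, 0.0001]
tcp_rot: [179.9, 0.1, 81.2]
wrist_force: [-1.3, -5.0, 6.6]
opening: 0.0643
```

Request:
{"fn": "play_rows", "kwargs": {"commands": "0 0.2 1 0 0;0 0.2 1 0 0;0 0.2 1 0 0"}}

```text
time: 7.82
ee_pos: [0.4744, -0.0155, 0.0001]
tcp_rot: [179.9, 0.1, 81.2]
wrist_force: [-1.7, -5.2, 7.8]
opening: 0.0646
```

Request:
{"fn": "play_rows", "kwargs": {"commands": "0 0.2 1 0 0;0 0.2 1 0 0;0 0.2 1 0 0"}}

```text
time: 8.07
ee_pos: [0.4744, -0.0153, 0.0001]
tcp_rot: [179.9, 0.2, 81.2]
wrist_force: [-1.7, -10.8, 7.7]
opening: 0.0643
```

Request:
{"fn": "play_rows", "kwargs": {"commands": "0.9 0 0 0.5 0;1 0 0 0.5 0;1 0 0 0.5 0;1 0 0 1 0;1 0 0 1 0;1 0 0 20 0;1 0 0 45 0;1 0 0 70 0;1 0 0 70 0"}}

```text
time: 8.82
ee_pos: [0.4768, -0.0138, 0.0743]
tcp_rot: [179.5, -0.1, 81.2]
wrist_force: [0.2, -0.4, 0.6]
opening: 0.0855
```

Request:
{"fn": "play_rows", "kwargs": {"commands": "1 -50 4 0 -7;1 -50 4 0 -14;1 -50 4 0 -21;1 -50 4 0 -28;1 -50 4 0 -35;1 -50 4 0 -42;1 -50 4 0 -49;1 -50 4 0 -56;1 -50 4 0 -63;1 -50 4 0 -70"}}

```text
time: 9.65
ee_pos: [0.4246, -0.0098, 0.0693]
tcp_rot: [180.0, -0.1, 10.9]
wrist_force: [0.3, 0.1, 0.5]
opening: 0.0852
```

Request:
{"fn": "play_rows", "kwargs": {"commands": "1 0 0 0 -7;1 0 0 0 -14;1 0 0 0 -20;1 0 0 0 -20;1 0 0 0 -20"}}

```text
time: 10.07
ee_pos: [0.4206, -0.0428, 0.0692]
tcp_rot: [-178.6, -0.0, -6.7]
wrist_force: [0.7, -0.1, 0.2]
opening: 0.0852
```

```bash
python3 - <<'E'
from meas import *
o=get_obs(); print(o['time'],o['ee_pos'],o['tcp_rot'],o['opening'],o['wrist_force'])
im=camera('side'); save('s5',np.clip(im[100:250,190:340]*1.5,0,255),4)
im=camera('top'); save('t5',np.clip(im[130:280,220:370]*1.8,0,255),4)
E
```

```text
10.0667 [ 0.42056287 -0.04280881  0.06924704] [-1.78601331e+02 -4.71838582e-02 -6.71244909e+00] 0.08520057250067913 [ 0.72423332 -0.14167164  0.21328008]
```

View pics/s5.png

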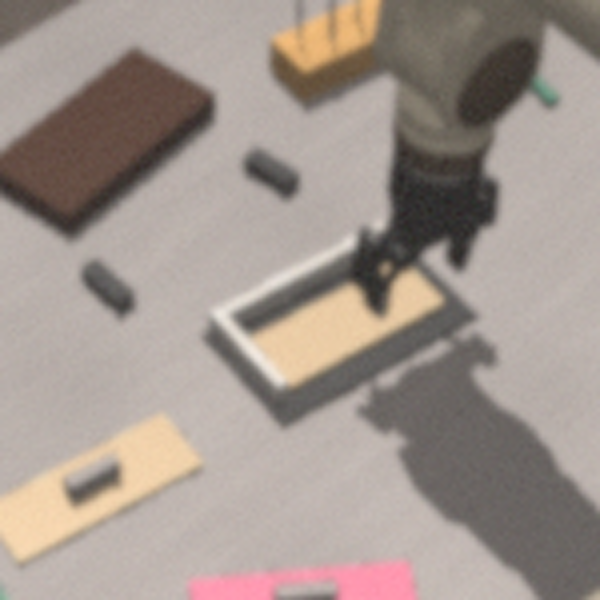

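View pics/t5.png

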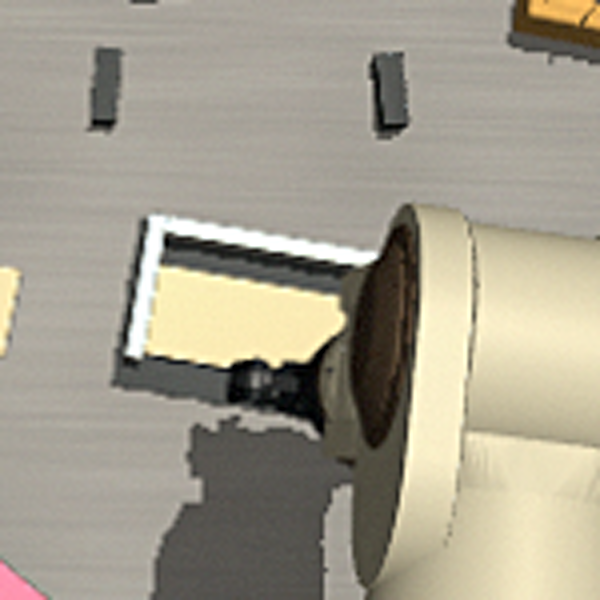

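Joint 6 hit its range at that yaw, so I'm using the half-turn equivalent.

Request:
{"fn": "play_rows", "kwargs": {"commands": "1 0 0 0 7;1 0 0 0 14;1 0 0 0 21;1 0 0 0 28;1 0 0 0 35;1 0 0 0 42;1 0 0 0 49;1 0 0 0 56;1 0 0 0 63;1 0 0 0 70"}}

```text
time: 11.0
ee_pos: [0.4204, -0.0412, 0.0691]
tcp_rot: [-178.6, 0.0, 63.9]
wrist_force: [-0.2, -0.6, 0.2]
opening: 0.0855
```

Request:
{"fn": "play_rows", "kwargs": {"commands": "1 0 0 0 7;1 0 0 0 14;1 0 0 0 21;1 0 0 0 28;1 0 0 0 35;1 0 0 0 42;1 0 0 0 49;1 0 0 0 56;1 0 0 0 63;1 0 0 0 70"}}

```text
time: 11.83
ee_pos: [0.4204, -0.0412, 0.0691]
tcp_rot: [-178.6, 0.0, 133.9]
wrist_force: [0.4, 0.0, 0.6]
opening: 0.0854
```

Request:
{"fn": "play_rows", "kwargs": {"commands": "1 0 0 0 7;1 0 0 0 14;1 0 0 0 21;1 0 0 0 28;1 0 0 0 35;1 0 0 0 40;1 0 0 0 40;1 0 0 0 40"}}

```text
time: 12.5
ee_pos: [0.4203, -0.0414, 0.0691]
tcp_rot: [-178.6, 0.0, 173.3]
wrist_force: [-0.1, 0.1, 0.8]
opening: 0.0854
```

```bash
python3 - <<'E'
from meas import *
o=get_obs(); print(o['time'],o['ee_pos'],o['tcp_rot'],o['q'].round(1),o['opening'],o['wrist_force'])
E
```

```text
12.5 [ 0.42029857 -0.04142635  0.06913152] [-1.78612445e+02  4.54818348e-02  1.73311570e+02] [ -4.7 -12.8 -24.6  78.1  -1.4   2. ] 0.08539113424899068 [-0.13291199  0.11984681  0.75588959]
```

Request:
{"fn": "play_rows", "kwargs": {"commands": "1 0 0 5 7;1 0 0 10 14;1 0 0 15 21;1 0 0 20 28;1 0 0 20 35;1 0 0 20 42;1 0 0 20 49;1 0 0 20 56;1 0 0 20 63;1 0 0 20 70"}}

```text
time: 13.33
ee_pos: [0.4202, -0.0417, 0.0891]
tcp_rot: [-178.6, 0.0, -116.4]
wrist_force: [0.7, -0.4, 0.5]
opening: 0.0856
```

Request:
{"fn": "play_rows", "kwargs": {"commands": "1 0 0 0 7;1 0 0 0 14;1 0 0 0 21;1 0 0 0 28;1 0 0 0 35;1 0 0 0 42;1 0 0 0 49;1 0 0 0 56;1 0 0 0 63;1 0 0 0 70"}}

```text
time: 14.17
ee_pos: [0.4202, -0.0417, 0.0891]
tcp_rot: [-178.6, 0.0, -46.4]
wrist_force: [0.2, 0.7, -0.2]
opening: 0.0861
```

Request:
{"fn": "play_rows", "kwargs": {"commands": "1 0 0 0 7;1 0 0 0 14;1 0 0 0 21;1 0 0 0 28;1 0 0 0 35;1 0 0 0 40;1 0 0 0 40;1 0 0 0 40"}}

```text
time: 14.83
ee_pos: [0.4203, -0.0413, 0.0891]
tcp_rot: [-178.6, 0.0, -6.7]
wrist_force: [0.3, -0.2, -0.5]
opening: 0.085
```

Request:
{"fn": "play_rows", "kwargs": {"commands": "1 0 0 0 1;1 0 0 0 2;1 0 0 0 3;1 0 0 0 3;1 0 0 0 3"}}

```text
time: 15.25
ee_pos: [0.4212, -0.0283, 0.0891]
tcp_rot: [-179.2, 0.0, -4.5]
wrist_force: [-0.6, -0.8, 0.8]
opening: 0.0853
```

```bash
python3 - <<'E'
from meas import *
o=get_obs(); print(o['time'],o['ee_pos'],o['tcp_rot'],o['q'].round(1),o['opening'],o['wrist_force'])
E
```

```text
15.25 [ 0.42119605 -0.02830396  0.08909184] [-1.79188634e+02  2.78809120e-02 -4.45851396e+00] [  -4.4  -13.1  -22.7   80.4    0.8 -179.9] 0.08528488078450071 [-0.57540344 -0.78145176  0.80984129]
```

Request:
{"fn": "play_rows", "kwargs": {"commands": "1 0 0 0 1;1 0 0 0 2;1 0 0 0 3;1 0 0 0 3;1 0 0 0 3"}}

```text
time: 15.67
ee_pos: [0.4217, -0.0155, 0.0891]
tcp_rot: [-179.7, 0.0, -2.3]
wrist_force: [-0.9, -0.1, 1.3]
opening: 0.0851
```

```bash
python3 - <<'E'
from meas import *
o=get_obs(); print(o['time'],o['ee_pos'],o['tcp_rot'],o['q'].round(1),o['opening'],o['wrist_force'])
E
```

```text
15.6667 [ 0.42169393 -0.01551068  0.08907161] [-1.79741030e+02  3.35216329e-02 -2.33761745e+00] [  -2.3  -13.1  -22.7   80.5    0.3 -179.9] 0.08512609582411251 [-0.89844687 -0.12582698  1.34819624]
```

Request:
{"fn": "play_rows", "kwargs": {"commands": "1 0 0 0 1.2;1 0 0 0 1.2;1 0 0 0 1.2"}}

```text
time: 15.92
ee_pos: [0.4218, -0.0105, 0.0891]
tcp_rot: [-180.0, 0.0, -1.5]
wrist_force: [-0.1, 0.5, 0.3]
opening: 0.0855
```

Request:
{"fn": "play_rows", "kwargs": {"commands": "1 0 0 0 -7;1 0 0 0 -14;1 0 0 0 -21;1 0 0 0 -28;1 0 0 0 -35;1 0 0 0 -42;1 0 0 0 -49;1 0 0 0 -56;1 0 0 0 -63;1 0 0 0 -70"}}

```text
time: 16.75
ee_pos: [0.4218, -0.0108, 0.0891]
tcp_rot: [-180.0, 0.0, -71.9]
wrist_force: [0.0, -0.4, 0.5]
opening: 0.0851
```

Request:
{"fn": "play_rows", "kwargs": {"commands": "1 0 0 0 -7;1 0 0 0 -14;1 0 0 0 -21;1 0 0 0 -28;1 0 0 0 -35;1 0 0 0 -42;1 0 0 0 -49;1 0 0 0 -56;1 0 0 0 -63;1 0 0 0 -70"}}

```text
time: 17.58
ee_pos: [0.4218, -0.0108, 0.0891]
tcp_rot: [-180.0, 0.0, -141.9]
wrist_force: [-1.0, 0.2, 0.6]
opening: 0.0852
```

Request:
{"fn": "play_rows", "kwargs": {"commands": "1 0 0 0 -7;1 0 0 0 -14;1 0 0 0 -21;1 0 0 0 -28;1 0 0 0 -35;1 0 0 0 -42;1 0 0 0 -46;1 0 0 0 -46;1 0 0 0 -46"}}

```text
time: 18.33
ee_pos: [0.4218, -0.0108, 0.0891]
tcp_rot: [-180.0, 0.0, 172.6]
wrist_force: [-1.1, 0.1, 0.2]
opening: 0.0857
```

```bash
python3 - <<'E'
from tray import *
o=get_obs(); print(o['time'],o['ee_pos'],o['tcp_rot'],o['q'].round(1),o['opening'],o['wrist_force'])
im=camera('side'); save('s6',np.clip(im[100:250,190:340]*1.5,0,255),4)
print(find('side',im,'cream',.014,.49,-.01,.11))
im=camera('top'); save('t6',np.clip(im[130:280,220:370]*1.8,0,255),4)
E
```

```text
18.3333 [ 0.42183606 -0.01076237  0.08909527] [-1.79959383e+02  3.44419677e-02  1.72598500e+02] [ -1.4 -13.2 -22.8  80.4  -0.    6. ] 0.0857213018967922 [-1.12089134  0.11808182  0.24128536]
(array([ 0.4728, -0.0205], dtype=float32), [71.0550765991211, 175.8328857421875], np.float32(81.5))
```

View pics/s6.png

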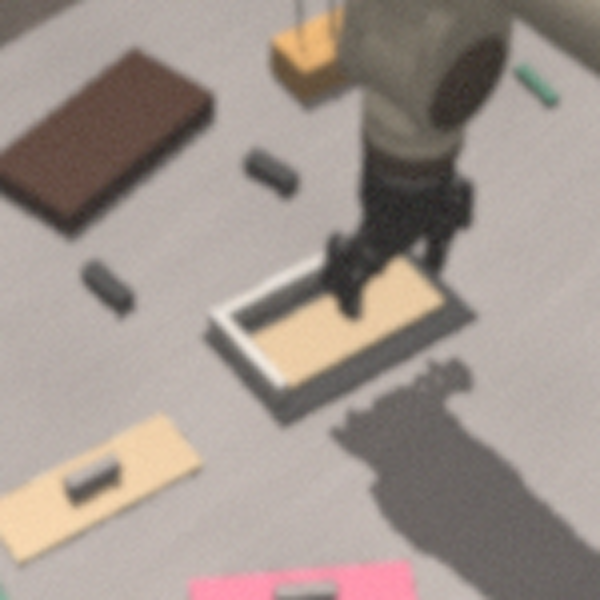

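View pics/t6.png

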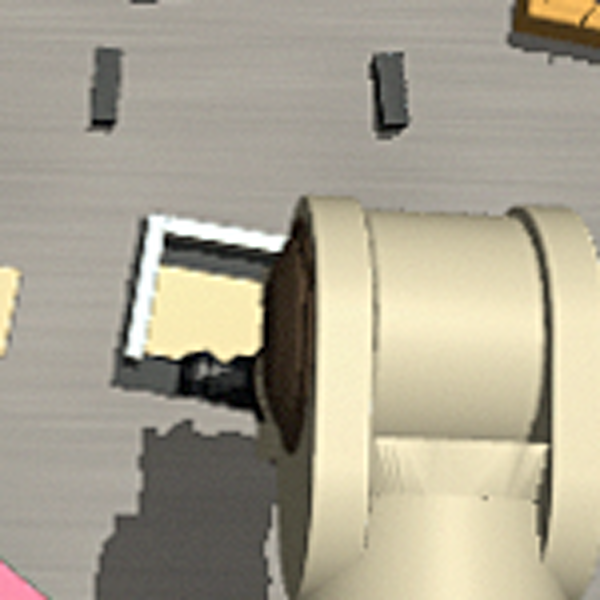

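Request:
{"fn": "play_rows", "kwargs": {"commands": "1 -2 3 -25 -1.4;1 -2 3 -50 -1.4;1 -2 3 -75 -1.4;1 -2 3 -88 -1.4;1 -2 3 -93 -1.4;1 -2 3 -93 -1.4;1 -2 3 -93 -1.4"}}

```text
time: 19.02
ee_pos: [0.4202, -0.0077, -0.0032]
tcp_rot: [-180.0, 0.1, 171.1]
wrist_force: [0.2, -0.2, 1.1]
opening: 0.0857
```

Request:
{"fn": "play_rows", "kwargs": {"commands": "1 5 -1 0 0;1 10 -1.5 0 0;1 15 -2.3 0 0;1 18 -2.8 0 0;1 21 -3.2 0 0;1 24 -3.7 0 0;1 27 -4.1 0 0;1 27 -4.1 0 0"}}

```text
time: 19.68
ee_pos: [0.4475, -0.0119, -0.0039]
tcp_rot: [-180.0, 0.1, 171.1]
wrist_force: [0.4, 0.2, -0.6]
opening: 0.0855
```

Request:
{"fn": "play_rows", "kwargs": {"commands": "1 1 -0.2 0 0;1 2 -0.3 0 0;1 3 -0.5 0 0;1 3 -0.5 0 0"}}

```text
time: 20.02
ee_pos: [0.45, -0.0123, -0.004]
tcp_rot: [-180.0, 0.0, 171.1]
wrist_force: [-0.5, 0.2, -0.2]
opening: 0.0855
```

Request:
{"fn": "play_rows", "kwargs": {"commands": "1 1 -0.2 0 0;1 2 -0.3 0 0;1 2 -0.3 0 0"}}

```text
time: 20.27
ee_pos: [0.4519, -0.0126, -0.004]
tcp_rot: [-180.0, 0.0, 171.1]
wrist_force: [-1.1, -1.0, -0.6]
opening: 0.0855
```

Request:
{"fn": "play_rows", "kwargs": {"commands": "1 1 -0.2 0 0;1 1 -0.2 0 0;1 1 -0.2 0 0"}}

```text
time: 20.52
ee_pos: [0.4521, -0.0127, -0.0041]
tcp_rot: [-180.0, -0.1, 171.1]
wrist_force: [-5.8, 1.0, 3.0]
opening: 0.0857
```

Request:
{"fn": "play_rows", "kwargs": {"commands": "1 1 -0.2 0 0;1 1 -0.2 0 0;1 1 -0.2 0 0"}}

```text
time: 20.77
ee_pos: [0.4522, -0.0127, -0.0042]
tcp_rot: [-180.0, -0.2, 171.1]
wrist_force: [-10.4, 1.3, 6.6]
opening: 0.0855
```

```bash
python3 - <<'E'
from tray import *
o=get_obs(); print(o['time'],o['ee_pos'],o['tcp_rot'],o['q'].round(1),o['opening'],o['wrist_force'])
im=camera('side'); save('s7',np.clip(im[100:250,190:340]*1.5,0,255),4)
im=camera('top'); save('t7',np.clip(im[130:280,220:370]*1.8,0,255),4)
E
```

```text
20.7667 [ 0.45217428 -0.01274785 -0.00417756] [-1.79960085e+02 -1.68598623e-01  1.71080129e+02] [ -1.6  -5.9 -27.   69.1  -0.    7.3] 0.08545581953220863 [-10.37899827   1.33346448   6.63369917]
```

View pics/s7.png

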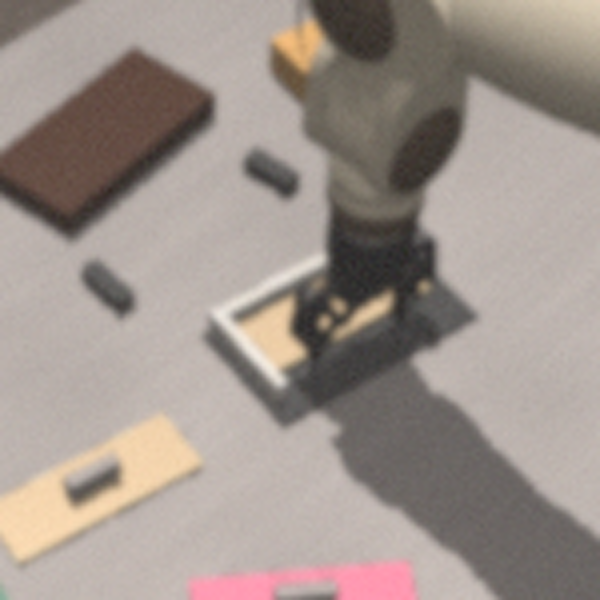

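View pics/t7.png

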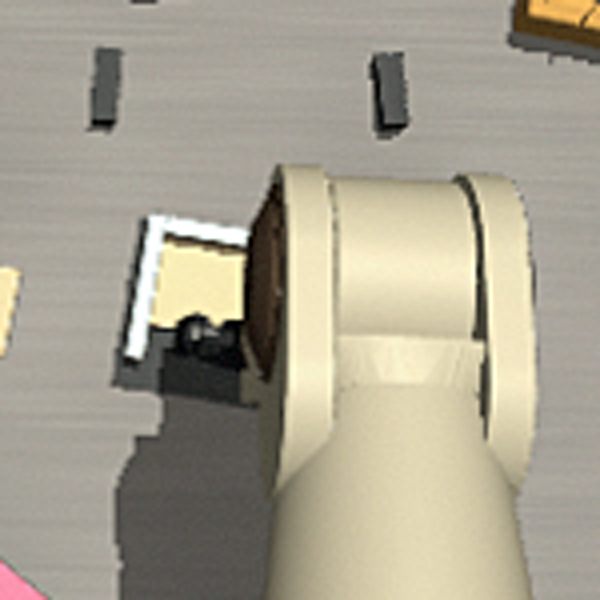

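Request:
{"fn": "play_rows", "kwargs": {"commands": "1 -5 0.8 0 0;1 -8 1.2 0 0;1 -8 1.2 25 0;0 -8 1 60 0;0 0 -30 60 0;0 8 -60 60 0;0 16 -90 60 0;0 24 -122 60 0;0 24 -122 60 0;0 24 -122 60 0"}}

```text
time: 21.7
ee_pos: [0.478, -0.1364, 0.056]
tcp_rot: [-180.0, 0.1, 170.9]
wrist_force: [-0.2, -0.2, 0.5]
opening: 0.0008
```

Request:
{"fn": "play_rows", "kwargs": {"commands": "0 0 0 -20 0;0 0 0 -40 0;0 0 0 -47.5 0;0 0 0 -47.5 0;0 0 0 -47.5 0"}}

```text
time: 22.12
ee_pos: [0.4778, -0.1344, 0.009]
tcp_rot: [-180.0, 0.0, 171.1]
wrist_force: [0.6, 0.2, 0.3]
opening: 0.0003
```

Request:
{"fn": "play_rows", "kwargs": {"commands": "0 0.5 3 0 0;0 0.8 5 0 0;0 1 7 0 0;0 1 7 0 0"}}

```text
time: 22.45
ee_pos: [0.4792, -0.1276, 0.0091]
tcp_rot: [-180.0, 0.1, 171.1]
wrist_force: [-0.2, 0.7, -0.3]
opening: 0.0003
```

Request:
{"fn": "play_rows", "kwargs": {"commands": "0 0.2 1 0 0;0 0.3 2 0 0;0 0.3 2 0 0"}}

```text
time: 22.7
ee_pos: [0.4791, -0.1259, 0.0086]
tcp_rot: [-180.0, 0.0, 171.1]
wrist_force: [0.5, 0.1, -0.6]
opening: 0.0001
```

Request:
{"fn": "play_rows", "kwargs": {"commands": "0 0.2 1 0 0;0 0.3 2 0 0;0 0.3 2 0 0"}}

```text
time: 22.95
ee_pos: [0.4794, -0.1239, 0.0086]
tcp_rot: [-180.0, 0.0, 171.1]
wrist_force: [0.5, 0.3, -0.8]
opening: 0.0001
```

Request:
{"fn": "play_rows", "kwargs": {"commands": "0 0.2 1 0 0;0 0.3 2 0 0;0 0.3 2 0 0"}}

```text
time: 23.2
ee_pos: [0.4798, -0.1219, 0.0086]
tcp_rot: [-180.0, 0.0, 171.1]
wrist_force: [0.7, 0.1, -0.5]
opening: 0.0002
```

Request:
{"fn": "play_rows", "kwargs": {"commands": "0 0.2 1 0 0;0 0.3 2 0 0;0 0.3 2 0 0"}}

```text
time: 23.45
ee_pos: [0.4801, -0.1198, 0.0086]
tcp_rot: [-180.0, 0.0, 171.1]
wrist_force: [0.4, -1.2, 0.0]
opening: -0.0002
```

```bash
python3 - <<'E'
from tray import *
im=camera('side'); save('s8',np.clip(im[100:250,190:340]*1.5,0,255),4)
E
```

```text
(no output)
```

View pics/s8.png

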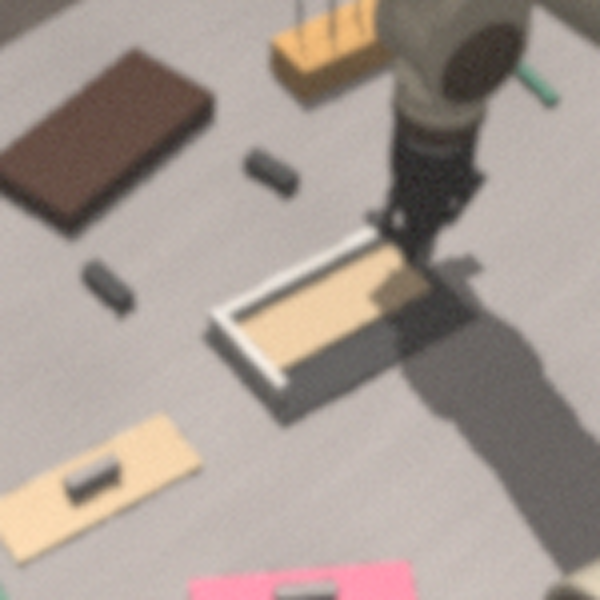

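Request:
{"fn": "play_rows", "kwargs": {"commands": "0 0.2 1 0 0;0 0.3 2 0 0;0 0.3 2 0 0"}}

```text
time: 23.75
ee_pos: [0.4804, -0.1179, 0.0086]
tcp_rot: [-180.0, 0.0, 171.1]
wrist_force: [-0.5, 0.5, -0.8]
opening: -0.0003
```

Request:
{"fn": "play_rows", "kwargs": {"commands": "0 0.1 1 0 0;0 0.1 1 0 0;0 0.1 1 0 0"}}

```text
time: 24.0
ee_pos: [0.4805, -0.117, 0.0086]
tcp_rot: [-180.0, 0.0, 171.1]
wrist_force: [-0.3, -0.4, -0.0]
opening: 0.0003
```

Request:
{"fn": "play_rows", "kwargs": {"commands": "0 0.1 1 0 0;0 0.1 1 0 0;0 0.1 1 0 0"}}

```text
time: 24.25
ee_pos: [0.4805, -0.1163, 0.0086]
tcp_rot: [-179.9, 0.0, 171.1]
wrist_force: [-0.9, -2.8, -0.5]
opening: 0.0003
```

Request:
{"fn": "play_rows", "kwargs": {"commands": "0 0.1 1 0 0;0 0.1 1 0 0;0 0.1 1 0 0"}}

```text
time: 24.5
ee_pos: [0.4805, -0.1162, 0.0086]
tcp_rot: [-179.8, 0.0, 171.0]
wrist_force: [-1.3, -9.5, -0.2]
opening: 0.0
```

Request:
{"fn": "play_rows", "kwargs": {"commands": "0 0.1 1 0 0;0 0.1 1 0 0;0 0.1 1 0 0"}}

```text
time: 24.75
ee_pos: [0.4805, -0.116, 0.0086]
tcp_rot: [-179.7, 0.0, 171.0]
wrist_force: [-3.0, -13.2, -1.1]
opening: -0.0002
```

Request:
{"fn": "play_rows", "kwargs": {"commands": "0 0.1 1 0 0;0 0.1 1 0 0;0 0.1 1 0 0"}}

```text
time: 25.0
ee_pos: [0.4805, -0.1158, 0.0087]
tcp_rot: [-179.6, 0.0, 170.9]
wrist_force: [-2.1, -19.1, -1.2]
opening: 0.0005
```

Request:
{"fn": "play_rows", "kwargs": {"commands": "0 0 -4 0 0;0 0 -10 0 0;0.5 0 -12 35 0;0.5 10 -40 70 0;0.5 25 -80 90 -1;0.5 38 -120 90 -3.3;0.5 50 -160 90 -3.3;0.5 61 -200 90 -3.3;0.5 71 -240 90 -3.3;0.5 81 -279 90 -3.3"}}

```text
time: 25.83
ee_pos: [0.5604, -0.3872, 0.0984]
tcp_rot: [180.0, 0.1, 167.8]
wrist_force: [0.6, -0.7, 1.0]
opening: 0.0425
```

Request:
{"fn": "play_rows", "kwargs": {"commands": "0.5 0 0 0 0;0.5 0 0 0 0"}}

```text
time: 26.0
ee_pos: [0.5597, -0.387, 0.0965]
tcp_rot: [179.9, -0.1, 167.6]
wrist_force: [0.1, 0.6, 1.0]
opening: 0.0428
```

```bash
python3 - <<'E' 2>/dev/null
from tray import *
o=get_obs(); print(o['time'],o['ee_pos'],o['tcp_rot'],o['opening'])
T=camera('top'); S=camera('side')
for n,im in(('top',T),('side',S)):
    p,f=fit(n,im,(.496,-.019,-.153)); print(n,p,np.degrees(p[2]))
    c,d,y=find(n,im,'cream',.014,.495,-.02,.11); print(c,d,y)
    R=np.array([[np.cos(p[2]),np.sin(p[2])],[-np.sin(p[2]),np.cos(p[2])]]); print('plate in tray',R@(c-p[:2]))
    a=rectify(n,.014,.43,.57,-.14,.11,.4,im); save('reg_'+n,np.clip(a*1.6,0,255))
save('t9',np.clip(T*1.6,0,255)); save('s9',np.clip(S[60:210,240:390]*1.5,0,255),4)
E
```

```text
26.0 [ 0.55974425 -0.38697702  0.09649408] [ 1.79945499e+02 -8.96766803e-02  1.67627934e+02] 0.04283798463951196
top [ 0.49824928 -0.01975462 -0.15431878] -8.841815007915601
[ 0.4965 -0.02  ] [64.79793548583984, 182.82492065429688] 81.1
plate in tray [-0.00169079 -0.00051135]
side [ 0.49712396 -0.02018675 -0.15264933] -8.74616234791536
[ 0.4939 -0.0262] [68.90933990478516, 171.67245483398438] 81.2
plate in tray [-0.00227212 -0.00643356]
```

View pics/reg_top.png

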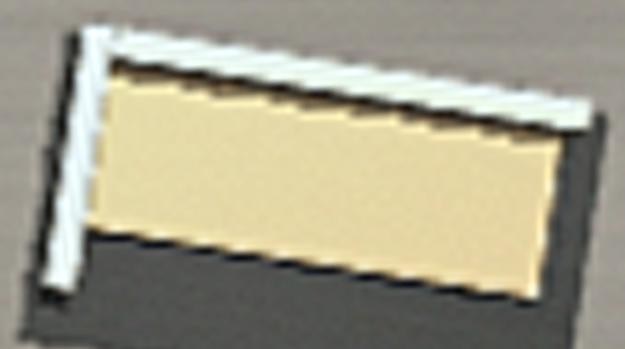

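View pics/t9.png

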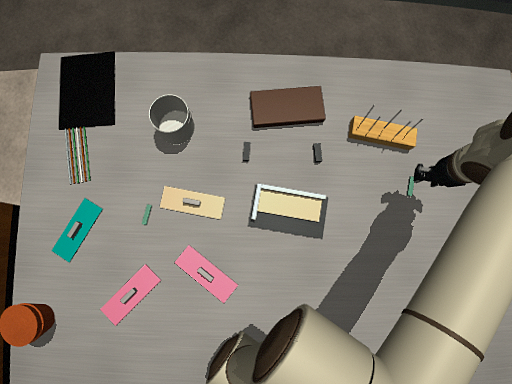

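View pics/s9.png

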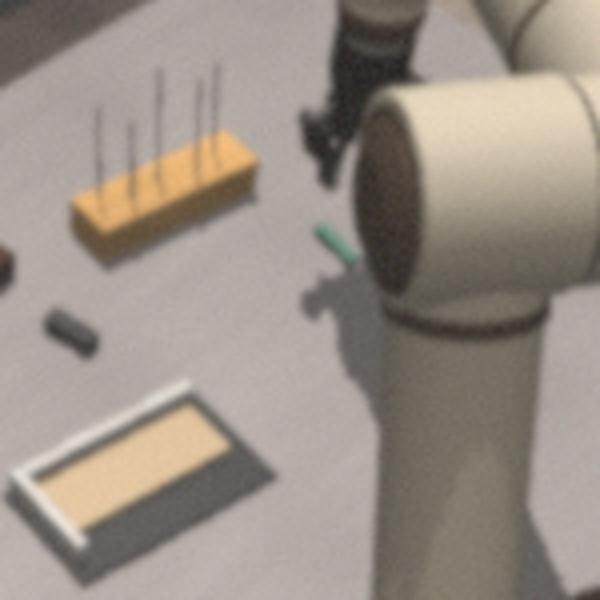

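Request:
{"fn": "play_rows", "kwargs": {"commands": "0.5 0 0 -20 0;0.5 0 0 -40 0;0.5 0 0 -40 0;0.5 0 0 -40 0"}}

```text
time: 26.43
ee_pos: [0.5597, -0.3836, 0.0586]
tcp_rot: [180.0, -0.0, 167.8]
wrist_force: [0.2, 0.1, 0.1]
opening: 0.0431
```

```bash
python3 - <<'E' 2>/dev/null
from tray import *
o=get_obs(); print(o['time'],o['ee_pos'],o['tcp_rot'],o['opening'])
T=camera('top'); S=camera('side')
for n,im in(('top',T),('side',S)):
  try: print(find(n,im,'green',.010,.56,-.393,.06))
  except Exception as e: print(e)
save('t10',np.clip(T[140:240,360:460]*1.8,0,255),4)
save('s10',np.clip(S[80:180,280:380]*1.5,0,255),4)
E
```

```text
26.4333 [ 0.55966591 -0.38361233  0.05864514] [ 1.79994827e+02 -3.77956399e-02  1.67842346e+02] 0.043065000457320146
(array([ 0.5537, -0.3903], dtype=float32), [17.530603408813477, 40.89309310913086], np.float32(167.9))
(array([ 0.5696, -0.3926], dtype=float32), [6.125655174255371, 20.649673461914062], np.float32(163.5))
```

View pics/t10.png

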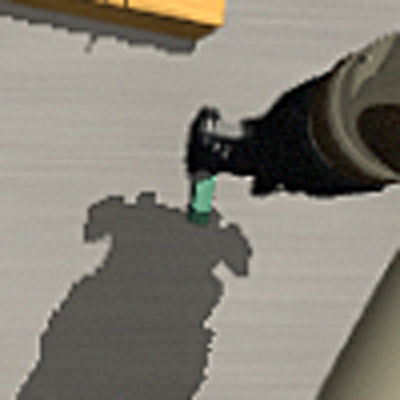

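View pics/s10.png

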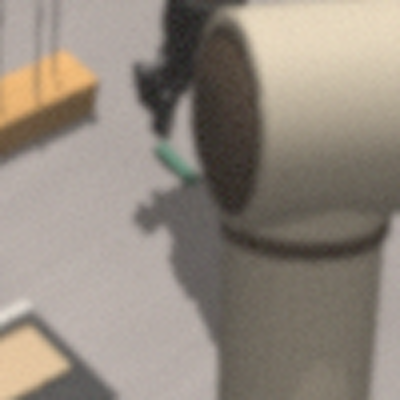

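Request:
{"fn": "play_rows", "kwargs": {"commands": "0.5 2.3 -8.4 -20 0;0.5 2.3 -8.4 -40 0;0.5 2.3 -8.4 -50 0;0.5 2.3 -8.4 -55 0;0.5 2.3 -8.4 -55 0;0.5 2.3 -8.4 -55 0", "force": 40}}

```text
time: 27.03
ee_pos: [0.5628, -0.3937, 0.0048]
tcp_rot: [-179.9, 0.1, 167.8]
wrist_force: [0.2, 0.6, 0.2]
opening: 0.0427
```

Request:
{"fn": "play_rows", "kwargs": {"commands": "0 0 0 0 0;0 0 0 0 0;0 0 0 0 0;0 0 0 0 0;0 0 0 0 0;0 0 0 0 0"}}

```text
time: 27.53
ee_pos: [0.563, -0.394, 0.0049]
tcp_rot: [-179.9, 0.1, 167.8]
wrist_force: [0.4, 0.5, 6.0]
opening: 0.0122
```

Request:
{"fn": "play_rows", "kwargs": {"commands": "0 0 0 10 0;0 0 0 30 0;0 -4 15 60 0;0 -12 45 60 0;0 -20 75 60 1;0 -30 110 60 2;0 -40 150 60 3.4;0 -51 190 60 3.4;0 -61 230 60 3.4;0 -71 265 60 3.4"}}

```text
time: 28.37
ee_pos: [0.4905, -0.1267, 0.0643]
tcp_rot: [-180.0, 0.1, 171.2]
wrist_force: [-0.7, 0.3, 0.2]
opening: 0.0124
```

Request:
{"fn": "play_rows", "kwargs": {"commands": "0 -7 30 0 0;0 -12 48 0 0;0 -14 54 0 0;0 -14 54 0 0;0 -14 54 0 0;0 -14 54 0 0"}}

```text
time: 28.87
ee_pos: [0.4778, -0.0756, 0.0638]
tcp_rot: [-179.9, 0.1, 171.1]
wrist_force: [0.3, 0.6, 0.4]
opening: 0.0125
```

```bash
python3 - <<'E' 2>/dev/null
from tray import *
o=get_obs(); print(o['time'],o['ee_pos'],o['tcp_rot'],o['opening'],o['wrist_force'])
S=camera('side')
save('s11',np.clip(S[100:250,190:340]*1.5,0,255),4)
E
```

```text
28.8667 [ 0.47779697 -0.07555811  0.06379128] [-1.79946488e+02  5.53594215e-02  1.71112942e+02] 0.012467027579736913 [0.2877821  0.63939873 0.36433861]
```

View pics/s11.png

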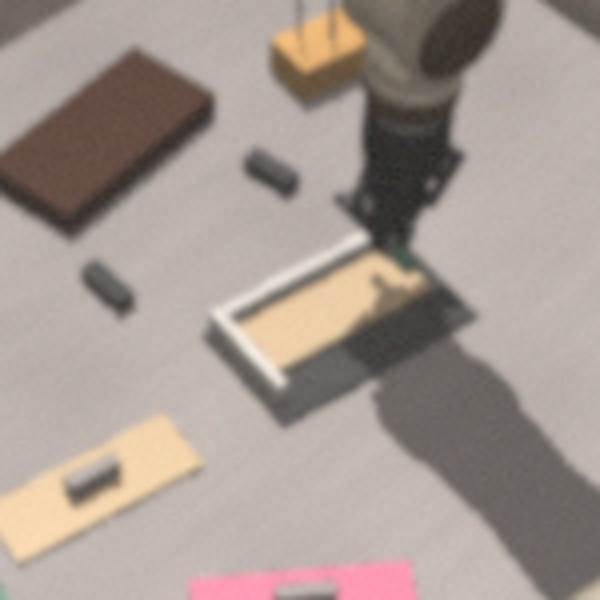

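Request:
{"fn": "play_rows", "kwargs": {"commands": "0 0 0 -15 0;0 0 0 -30 0;0 0 0 -40 0;0 0 0 -43 0;0 0 0 -43 0;0 0 0 -43 0"}}

```text
time: 29.42
ee_pos: [0.4775, -0.075, 0.0208]
tcp_rot: [-180.0, 0.0, 171.1]
wrist_force: [-0.5, -0.5, 0.2]
opening: 0.0122
```

Request:
{"fn": "play_rows", "kwargs": {"commands": "0 3 -0.5 0 0;0 6 -0.9 0 0;0 8 -1.2 0 0;0 9 -1.4 0 0;0 9 -1.4 0 0"}}

```text
time: 29.83
ee_pos: [0.4868, -0.0761, 0.0207]
tcp_rot: [-180.0, 0.0, 171.2]
wrist_force: [0.8, -0.4, -0.3]
opening: 0.0123
```

Request:
{"fn": "play_rows", "kwargs": {"commands": "0 1 -0.2 0 0;0 1 -0.2 0 0;0 1 -0.2 0 0"}}

```text
time: 30.08
ee_pos: [0.4874, -0.0762, 0.0206]
tcp_rot: [-180.0, 0.0, 171.2]
wrist_force: [-1.2, 0.3, 0.9]
opening: 0.0124
```

Request:
{"fn": "play_rows", "kwargs": {"commands": "0 1 -0.2 0 0;0 1 -0.2 0 0;0 1 -0.2 0 0"}}

```text
time: 30.33
ee_pos: [0.4884, -0.0765, 0.0206]
tcp_rot: [-180.0, 0.0, 171.2]
wrist_force: [-0.9, -0.6, -0.3]
opening: 0.012
```

Request:
{"fn": "play_rows", "kwargs": {"commands": "0 1 -0.2 0 0;0 1 -0.2 0 0;0 1 -0.2 0 0"}}

```text
time: 30.58
ee_pos: [0.4895, -0.0767, 0.0206]
tcp_rot: [-180.0, 0.0, 171.2]
wrist_force: [-0.6, 0.1, 0.1]
opening: 0.0121
```

Request:
{"fn": "play_rows", "kwargs": {"commands": "0 1 -0.2 0 0;0 1 -0.2 0 0;0 1 -0.2 0 0"}}

```text
time: 30.83
ee_pos: [0.4904, -0.0768, 0.0206]
tcp_rot: [-180.0, 0.0, 171.2]
wrist_force: [-0.5, 0.7, -0.6]
opening: 0.0121
```

Request:
{"fn": "play_rows", "kwargs": {"commands": "0 1 -0.2 0 0;0 1 -0.2 0 0;0 1 -0.2 0 0"}}

```text
time: 31.08
ee_pos: [0.4905, -0.0769, 0.0203]
tcp_rot: [-180.0, -0.1, 171.2]
wrist_force: [-5.5, 1.6, 2.3]
opening: 0.0123
```

Request:
{"fn": "play_rows", "kwargs": {"commands": "0 1 -0.2 0 0;0 1 -0.2 0 0;0 1 -0.2 0 0"}}

```text
time: 31.33
ee_pos: [0.4906, -0.0769, 0.0202]
tcp_rot: [-180.0, -0.2, 171.2]
wrist_force: [-10.4, 1.6, 5.5]
opening: 0.0121
```

Request:
{"fn": "play_rows", "kwargs": {"commands": "0 -0.5 0.1 -0.7 0;0 -0.5 0.1 -1.3 0;0 -0.5 0.1 -1.3 0"}}

```text
time: 31.58
ee_pos: [0.4905, -0.0769, 0.0191]
tcp_rot: [-180.0, -0.1, 171.2]
wrist_force: [-8.3, 1.1, 4.9]
opening: 0.0124
```

Request:
{"fn": "play_rows", "kwargs": {"commands": "0 0 0 -0.5 0;0 0 0 -1 0;0 0 0 -1 0"}}

```text
time: 31.83
ee_pos: [0.4906, -0.0769, 0.0189]
tcp_rot: [-180.0, -0.1, 171.2]
wrist_force: [-11.2, 2.9, 11.5]
opening: 0.0121
```

Down on the plate and against the stop. Releasing.

Request:
{"fn": "play_rows", "kwargs": {"commands": "0.3 0 0 0 0;0.4 0 0 0.5 0;0.4 0 0 1 0;0.4 0 0 1 0;0.4 0 0 15 0;0.4 0 0 40 0;0.4 -10 60 80 0;0.4 -20 100 100 0;0.4 -30 140 100 0;0.4 -40 180 100 0"}}

```text
time: 32.67
ee_pos: [0.4598, 0.0738, 0.1173]
tcp_rot: [180.0, 0.2, 171.1]
wrist_force: [1.2, 0.7, -1.0]
opening: 0.0342
```

```bash
python3 - <<'E' 2>/dev/null
from tray import *
o=get_obs(); print(o['time'],o['ee_pos'],o['tcp_rot'],o['opening'],o['wrist_force'],o['q'].round(1))
S=camera('side');T=camera('top')
save('s12',np.clip(S[100:250,190:340]*1.5,0,255),4)
save('t12',np.clip(T*1.5,0,255),1)
for n,im in(('top',T),('side',S)):
  try: print(find(n,im,'green',.010,.46,.397,.06))
  except Exception as e: print(e)
E
```

```text
32.6667 [0.45979122 0.07382597 0.11726218] [179.98134164   0.21986771 171.07661008] 0.034248838209083136 [ 1.21185699  0.67583012 -1.04165346] [  9.2  -7.5 -14.8  82.5  -0.1  18.1]
(array([0.4618, 0.3976], dtype=float32), [15.122745513916016, 59.4370002746582], np.float32(166.9))
(array([0.4658, 0.3998], dtype=float32), [0.0, 0.0], np.float32(0.0))
```

View pics/s12.png

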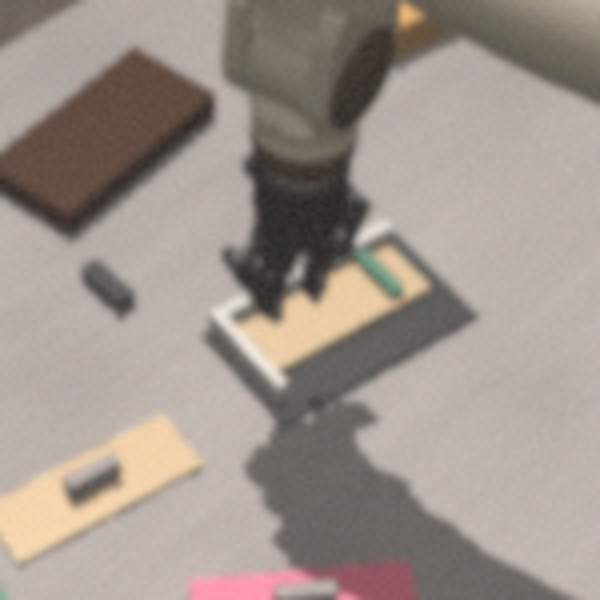

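View pics/t12.png

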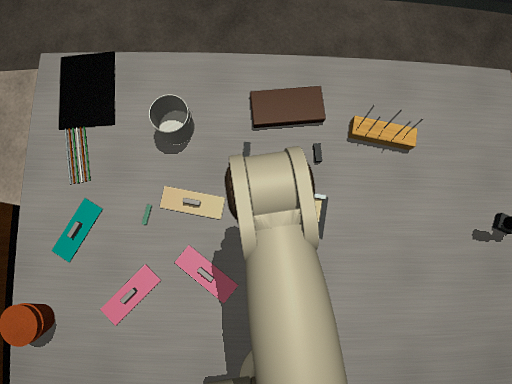

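Request:
{"fn": "play_rows", "kwargs": {"commands": "0.5 1 38 0 0;0.5 2 76 0 0;0.5 3 114 0 -1;0.5 4 150 0 -2;0.5 5 188 0 -3;0.5 6 226 0 -4.2;0.5 8 264 0 -4.2;0.5 9 290 0 -4.2;0.5 9 295 0 -4.2;0.5 9 295 0 -4.2"}}

```text
time: 33.6
ee_pos: [0.4681, 0.3688, 0.1142]
tcp_rot: [-179.9, -0.0, 167.1]
wrist_force: [0.9, 0.3, 0.4]
opening: 0.0427
```

Request:
{"fn": "play_rows", "kwargs": {"commands": "0.5 0 0 -20 0;0.5 0 0 -50 0;0.5 0 0 -60 0;0.5 0 0 -60 0;0.5 0 0 -60 0"}}

```text
time: 34.02
ee_pos: [0.4684, 0.3665, 0.0554]
tcp_rot: [-179.9, 0.0, 166.9]
wrist_force: [0.2, -0.1, 0.3]
opening: 0.0426
```

```bash
python3 - <<'E' 2>/dev/null
from tray import *
o=get_obs(); print(o['time'],o['ee_pos'],o['tcp_rot'],o['opening'],o['wrist_force'],o['q'].round(1))
S=camera('side');T=camera('top')
save('s13',np.clip(S[180:300,140:260]*1.5,0,255),4)
save('t13',np.clip(T[150:270,90:210]*1.8,0,255),4)
E
```

```text
34.0167 [0.46837587 0.36654245 0.05541714] [-1.79917256e+02  6.96732986e-03  1.66904507e+02] 0.04261042040292968 [ 0.16017121 -0.13396563  0.26581064] [38.1 11.3 -2.3 76.4 -0.1 51.2]
```

View pics/s13.png

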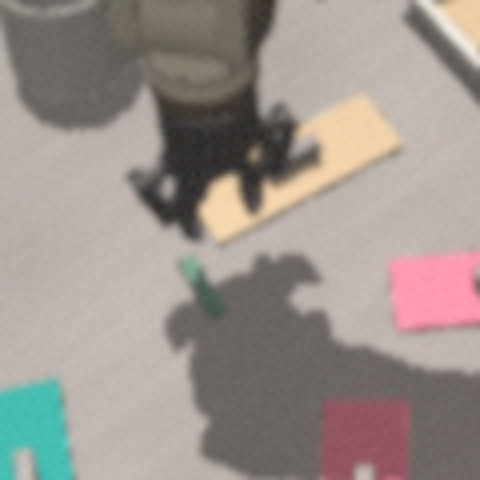

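View pics/t13.png

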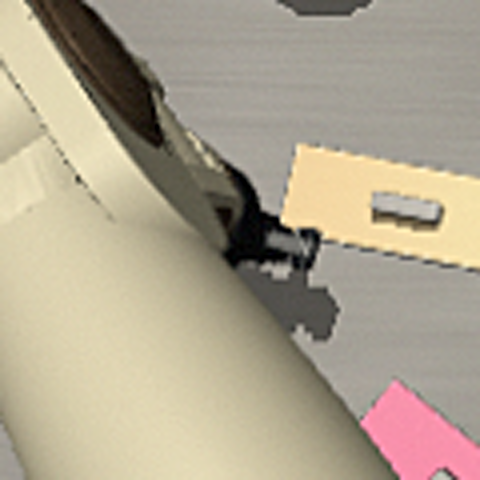

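Request:
{"fn": "play_rows", "kwargs": {"commands": "0.5 -4 16 0 0;0.5 -8.4 31.5 0 0;0.5 -8.4 31.5 0 0;0.5 -8.4 31.5 0 0;0.5 -8.4 31.5 0 0"}}

```text
time: 34.53
ee_pos: [0.4597, 0.3997, 0.0553]
tcp_rot: [-180.0, 0.0, 167.0]
wrist_force: [0.5, -0.4, -0.3]
opening: 0.0424
```

```bash
python3 - <<'E' 2>/dev/null
from tray import *
o=get_obs(); print(o['time'],o['ee_pos'],o['tcp_rot'],o['opening'],o['wrist_force'],o['q'].round(1))
S=camera('side')
save('s14',np.clip(S[180:300,140:260]*1.5,0,255),4)
E
```

```text
34.5333 [0.45965822 0.39968113 0.05531732] [-1.79959960e+02  4.27875824e-02  1.67024106e+02] 0.04241943337339665 [ 0.4609181  -0.44932859 -0.26261847] [41.  13.2 -0.1 76.7 -0.1 54. ]
```

View pics/s14.png

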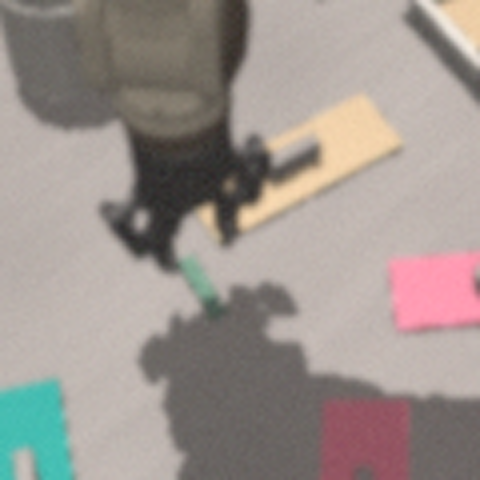

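Request:
{"fn": "play_rows", "kwargs": {"commands": "0.5 0 -1 -20 0;0.5 0 -1 -40 0;0.5 0 -1 -48 0;0.5 0 -1 -51 0;0.5 0 -1 -51 0;0.5 0 -1 -51 0"}}

```text
time: 35.08
ee_pos: [0.4603, 0.3982, 0.005]
tcp_rot: [-180.0, 0.1, 167.0]
wrist_force: [0.4, 0.5, 0.8]
opening: 0.0429
```

Request:
{"fn": "play_rows", "kwargs": {"commands": "0 0 0 0 0;0 0 0 0 0;0 0 0 0 0;0 0 0 0 0;0 0 0 0 0;0 0 0 0 0"}}

```text
time: 35.58
ee_pos: [0.4604, 0.3985, 0.0052]
tcp_rot: [180.0, 0.1, 167.0]
wrist_force: [-0.8, -1.2, 5.7]
opening: 0.0122
```

Request:
{"fn": "play_rows", "kwargs": {"commands": "0 0 0 15 0;0 0 0 35 0;0 2 -20 70 0;0 5 -50 70 1;0 8 -85 70 2;0 12 -120 70 3;0 15 -155 70 4.2;0 18 -190 70 4.2;0 22 -225 70 4.2;0 25 -260 70 4.2"}}

```text
time: 36.42
ee_pos: [0.4848, 0.1365, 0.0743]
tcp_rot: [-180.0, 0.1, 171.2]
wrist_force: [1.5, 0.1, -0.2]
opening: 0.0119
```

Request:
{"fn": "play_rows", "kwargs": {"commands": "0 0 -30 0 0;0 0 -60 0 0;0 0 -70 0 0;0 0 -70 0 0;0 0 -70 0 0"}}

```text
time: 36.83
ee_pos: [0.485, 0.0681, 0.0743]
tcp_rot: [-180.0, 0.0, 171.1]
wrist_force: [0.2, 0.9, -0.5]
opening: 0.0122
```

Request:
{"fn": "play_rows", "kwargs": {"commands": "0 5 -20 0 0;0 10 -32 0 0;0 10 -32 0 0;0 10 -32 -20 0;0 10 -32 -40 0;0 10 -32 -50 0;0 10 -32 -54 0;0 10 -32 -54 0;0 10 -32 -54 0"}}

```text
time: 37.58
ee_pos: [0.495, 0.037, 0.0205]
tcp_rot: [-180.0, 0.0, 171.2]
wrist_force: [-0.1, -0.6, -0.5]
opening: 0.0125
```

```bash
python3 - <<'E' 2>/dev/null
from tray import *
o=get_obs(); print(o['time'],o['ee_pos'],o['tcp_rot'],o['opening'],o['wrist_force'],o['q'].round(1))
S=camera('side')
save('s15',np.clip(S[100:250,190:340]*1.5,0,255),4)
E
```

```text
37.5833 [0.4950111  0.03699121 0.02053034] [-1.79971191e+02  4.39346570e-02  1.71222423e+02] 0.012467783942067996 [-0.06722744 -0.5592032  -0.49061651] [  4.3  -1.  -19.5  71.5  -0.   13.1]
```

View pics/s15.png

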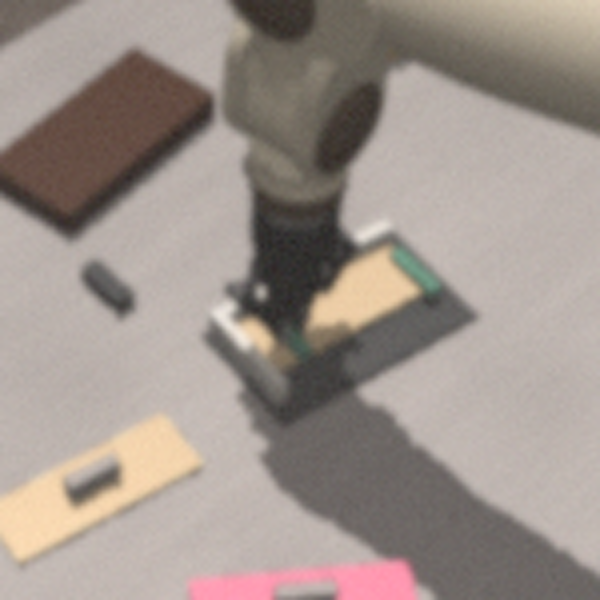

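Bar 1 has been knocked towards the plate's right end (crop (415,272)). I'll mend that after seating bar 2.

Request:
{"fn": "play_rows", "kwargs": {"commands": "0 3 -0.5 0 0;0 6 -0.9 0 0;0 9 -1.4 0 0;0 9 -1.4 0 0"}}

```text
time: 37.97
ee_pos: [0.5046, 0.0346, 0.0202]
tcp_rot: [-180.0, 0.1, 171.2]
wrist_force: [0.9, 0.2, 0.2]
opening: 0.0128
```

Request:
{"fn": "play_rows", "kwargs": {"commands": "0 1 -0.2 0 0;0 2 -0.3 0 0;0 2 -0.3 0 0"}}

```text
time: 38.22
ee_pos: [0.506, 0.0343, 0.0201]
tcp_rot: [-180.0, 0.0, 171.2]
wrist_force: [-0.0, -0.4, -0.3]
opening: 0.0124
```

Request:
{"fn": "play_rows", "kwargs": {"commands": "0 1 -0.2 0 0;0 2 -0.3 0 0;0 2 -0.3 0 0"}}

```text
time: 38.47
ee_pos: [0.5073, 0.0341, 0.0199]
tcp_rot: [-180.0, -0.1, 171.2]
wrist_force: [-3.8, 0.4, 1.2]
opening: 0.0124
```

Request:
{"fn": "play_rows", "kwargs": {"commands": "0 1 -0.2 0 0;0 1 -0.2 0 0;0 1 -0.2 -0.7 0;0 1 -0.2 -1 0;0 1 -0.2 -1 0"}}

```text
time: 38.88
ee_pos: [0.5074, 0.0341, 0.0194]
tcp_rot: [-180.0, -0.1, 171.2]
wrist_force: [-10.7, 1.1, 9.4]
opening: 0.0122
```

Request:
{"fn": "play_rows", "kwargs": {"commands": "0 0 0 -0.7 0;0 0 0 -0.7 0;0 0 0 -0.7 0"}}

```text
time: 39.13
ee_pos: [0.5074, 0.0341, 0.0192]
tcp_rot: [-180.0, -0.1, 171.2]
wrist_force: [-12.8, 1.2, 13.3]
opening: 0.012
```

Request:
{"fn": "play_rows", "kwargs": {"commands": "0.25 0 0 0 0;0.28 0 0 0.5 0;0.28 0 0 1 0;0.28 0 0 1 0;0.28 0 0 15 0;0.28 0 0 40 0;0.28 -10 40 80 0;0.28 -20 80 100 0;0.28 -30 120 100 0;0.28 -35 150 100 0"}}

```text
time: 39.97
ee_pos: [0.4754, 0.1798, 0.1205]
tcp_rot: [179.9, 0.2, 171.1]
wrist_force: [1.3, -0.1, -0.5]
opening: 0.0236
```

Request:
{"fn": "play_rows", "kwargs": {"commands": "0.5 0 40 0 0;0.5 0 80 0 0;0.5 0 120 0 0;0.5 0 120 0 0;0.5 0 120 0 0"}}

```text
time: 40.38
ee_pos: [0.4745, 0.3001, 0.1175]
tcp_rot: [-179.9, 0.0, 171.3]
wrist_force: [-0.2, -1.0, 0.5]
opening: 0.0427
```

```bash
python3 - <<'E' 2>/dev/null
from tray import *
o=get_obs(); print(o['time'],o['ee_pos'],o['tcp_rot'],o['opening'],o['wrist_force'],o['q'].round(1))
S=camera('side');T=camera('top')
save('s16',np.clip(S[100:250,190:340]*1.5,0,255),4)
save('t16',np.clip(rectify('top',.024,.42,.58,-.2,.1,.5,T)*1.8,0,255),1)
for n,im in(('top',T),('side',S)):
  try: print(n,find(n,im,'green',.024,.50,.035,.045),find(n,im,'green',.024,.49,-.105,.06))
  except Exception as e: print(e)
E
```

```text
40.3833 [0.47454931 0.30014818 0.11746863] [-1.79930271e+02  5.52582562e-03  1.71344135e+02] 0.04266300069424201 [-0.20255647 -0.95732352  0.48384063] [32.3  5.8 -1.6 82.6 -0.1 41. ]
top (array([0.509 , 0.0344], dtype=float32), [13.132960319519043, 60.64860534667969], np.float32(170.9)) (array([ 0.4679, -0.1024], dtype=float32), [16.88874626159668, 62.76361083984375], np.float32(170.2))
side (array([0.4923, 0.0377], dtype=float32), [2.0, 6.0], np.float32(0.0)) (array([ 0.4582, -0.1018], dtype=float32), [7.649665832519531, 32.534759521484375], np.float32(171.5))
```

View pics/s16.png

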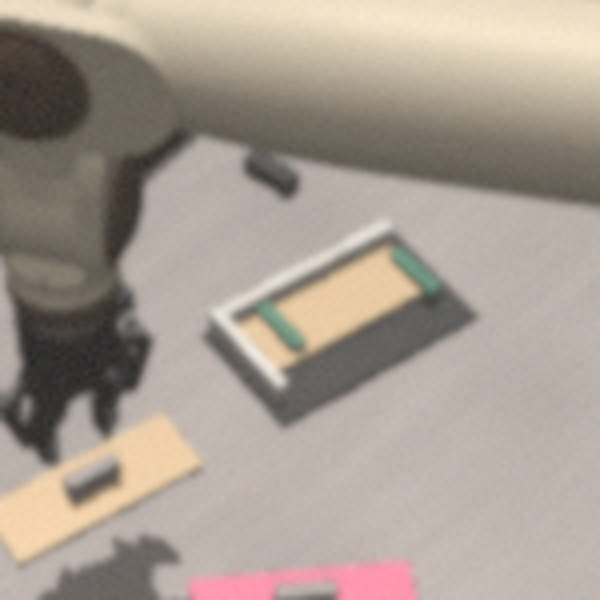

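View pics/t16.png

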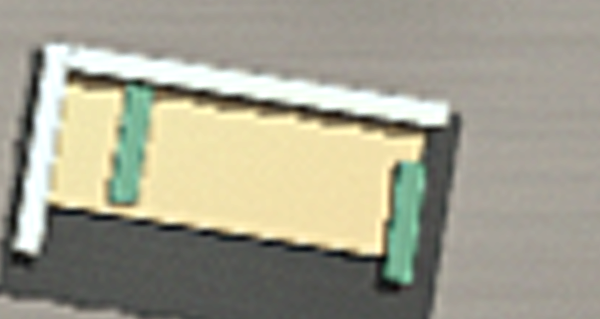

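Request:
{"fn": "play_rows", "kwargs": {"commands": "0.5 -1 -40 0 0;0.5 -2 -80 0 0;0.5 -3 -120 0 0;0.5 -4 -160 0 0;0.5 -5 -200 0 0;0.5 -6 -240 0 0;0.5 -7 -280 0 0;0.5 -8 -320 0 0;0.5 -9 -360 0 0;0.5 -9 -395 0 0"}}

```text
time: 41.32
ee_pos: [0.4646, -0.1002, 0.1185]
tcp_rot: [-179.9, 0.1, 171.0]
wrist_force: [0.4, -0.0, 0.2]
opening: 0.0429
```

Request:
{"fn": "play_rows", "kwargs": {"commands": "0.5 0 0 -20 0;0.5 0 0 -40 0;0.5 0 0 -40 0;0.5 0 0 -40 0"}}

```text
time: 41.65
ee_pos: [0.4647, -0.0975, 0.0778]
tcp_rot: [-180.0, -0.1, 171.0]
wrist_force: [0.1, 0.3, 1.1]
opening: 0.0428
```

Request:
{"fn": "play_rows", "kwargs": {"commands": "0.5 1 -4.5 -20 0;0.5 1 -4.5 -40 0;0.5 1 -4.5 -50 0;0.5 1 -4.5 -50 0;0.5 1 -4.5 -50 0"}}

```text
time: 42.07
ee_pos: [0.467, -0.101, 0.0289]
tcp_rot: [-180.0, 0.0, 171.2]
wrist_force: [0.2, 0.4, 0.1]
opening: 0.0424
```

```bash
python3 - <<'E' 2>/dev/null
from tray import *
o=get_obs(); print(o['time'],o['ee_pos'],o['tcp_rot'],o['opening'],o['wrist_force'])
S=camera('side');T=camera('top')
save('s17',np.clip(S[110:210,230:330]*1.5,0,255),5)
save('t17',np.clip(T[150:250,260:360]*1.8,0,255),5)
E
```

```text
42.0667 [ 0.46702603 -0.10099685  0.0289277 ] [-1.79957464e+02  4.34807545e-02  1.71178853e+02] 0.042427042999343356 [0.22638794 0.39063742 0.10408409]
```

View pics/s17.png

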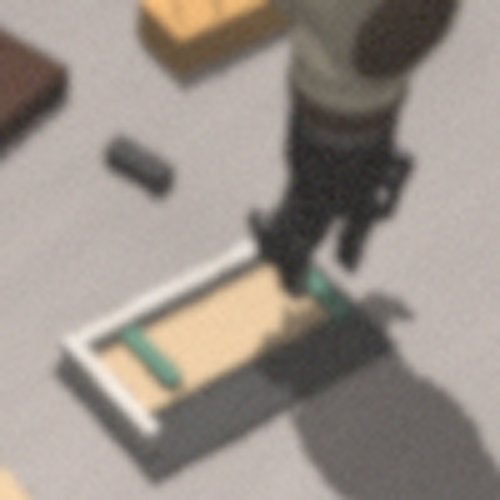

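View pics/t17.png

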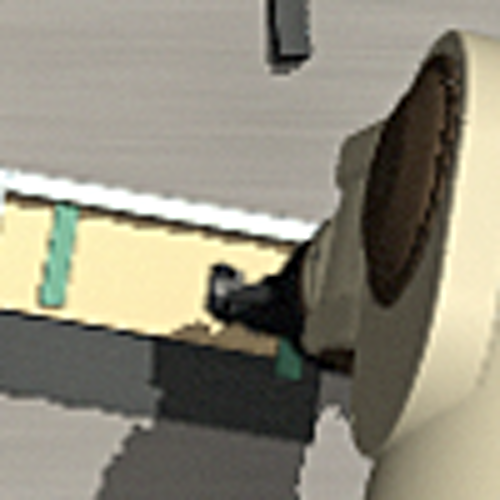

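Request:
{"fn": "play_rows", "kwargs": {"commands": "0.5 0 -1 -5 0;0.5 0 -1 -9.5 0;0.5 0 -1 -9.5 0;0 0 -1 -9.5 0;0 0 -1 -9.5 0;0 0 -1 -9.5 0;0 0 -1 -9.5 0;0 0 -1 -9.5 0"}}

```text
time: 42.83
ee_pos: [0.4671, -0.1021, 0.0188]
tcp_rot: [-180.0, 0.1, 171.2]
wrist_force: [-1.0, -0.4, 1.9]
opening: 0.0125
```

Request:
{"fn": "play_rows", "kwargs": {"commands": "0 0 0 4 0;0 0 0 8 0;0 2 10 8 0;0 4.5 27 8 0;0 4.5 27 8 0;0 4.5 27 8 0;0 4.5 27 4 0;0 4.5 27 2 0;0 4.5 27 1.5 0;0 4.5 27 1.5 0"}}

```text
time: 43.67
ee_pos: [0.4712, -0.0754, 0.0196]
tcp_rot: [-180.0, -0.0, 171.1]
wrist_force: [-0.0, -0.2, 0.5]
opening: 0.0124
```

Request:
{"fn": "play_rows", "kwargs": {"commands": "0 4 -0.6 0 0;0 8 -1.2 0 0;0 12 -1.9 0 0;0 15 -2.3 0 0;0 15 -2.3 0 0"}}

```text
time: 44.08
ee_pos: [0.4872, -0.0776, 0.0201]
tcp_rot: [-180.0, 0.0, 171.2]
wrist_force: [-0.1, -0.5, -0.6]
opening: 0.0123
```

Request:
{"fn": "play_rows", "kwargs": {"commands": "0 1 -0.2 0 0;0 2 -0.3 0 0;0 2 -0.3 0 0"}}

```text
time: 44.33
ee_pos: [0.4886, -0.0777, 0.02]
tcp_rot: [-180.0, 0.0, 171.2]
wrist_force: [0.9, 0.5, -0.2]
opening: 0.0124
```

Request:
{"fn": "play_rows", "kwargs": {"commands": "0 1 -0.2 0 0;0 2 -0.3 0 0;0 2 -0.3 0 0"}}

```text
time: 44.58
ee_pos: [0.4888, -0.0778, 0.0197]
tcp_rot: [-180.0, -0.2, 171.2]
wrist_force: [-8.4, 2.0, 3.8]
opening: 0.0124
```

Request:
{"fn": "play_rows", "kwargs": {"commands": "0 1 -0.2 0 0;0 2 -0.3 0 0;0 2 -0.3 0 0"}}

```text
time: 44.83
ee_pos: [0.4889, -0.0778, 0.0193]
tcp_rot: [-180.0, -0.4, 171.2]
wrist_force: [-17.4, 2.7, 9.0]
opening: 0.0124
```

Against the stop. Set down and release.

Request:
{"fn": "play_rows", "kwargs": {"commands": "0 -1.5 0.2 -1 0;0 -1.5 0.2 -1.8 0;0 -1.5 0.2 -1.8 0"}}

```text
time: 45.08
ee_pos: [0.4889, -0.0778, 0.0188]
tcp_rot: [-180.0, -0.2, 171.2]
wrist_force: [-14.3, 1.9, 13.8]
opening: 0.0122
```

Request:
{"fn": "play_rows", "kwargs": {"commands": "0.3 0 0 0 0;0.4 0 0 0.5 0;0.4 0 0 1 0;0.4 0 0 1 0;0.4 0 0 15 0;0.4 0 0 40 0;0.4 -5 40 80 0;0.4 -10 80 100 0;0.4 -15 120 100 0;0.4 -20 160 100 0"}}

```text
time: 45.92
ee_pos: [0.4734, 0.07, 0.1201]
tcp_rot: [180.0, 0.3, 171.1]
wrist_force: [0.7, -0.2, 0.0]
opening: 0.0341
```

Request:
{"fn": "play_rows", "kwargs": {"commands": "0.6 0 40 0 0;0.6 5 80 0 0;0.6 10 120 0 0;0.6 15 160 0 0;0.6 15 180 0 0;0.6 15 180 0 0;0.6 15 180 0 0"}}

```text
time: 46.5
ee_pos: [0.4874, 0.2498, 0.1172]
tcp_rot: [-179.9, 0.0, 171.3]
wrist_force: [0.4, -0.5, 0.3]
opening: 0.0513
```

```bash
python3 - <<'E' 2>/dev/null
from tray import *
o=get_obs(); print(o['time'],o['ee_pos'],o['tcp_rot'],o['opening'],o['wrist_force'],o['q'].round(1))
S=camera('side');T=camera('top')
save('s18',np.clip(S[100:250,190:340]*1.5,0,255),4)
save('t18',np.clip(rectify('top',.024,.42,.58,-.2,.1,.5,T)*1.8,0,255),1)
save('t18f',np.clip(T*1.5,0,255),1)
for n,im in(('top',T),):
  try: print(n,find(n,im,'green',.024,.50,.035,.045),find(n,im,'green',.024,.49,-.085,.06))
  except Exception as e: print(e)
E
```

```text
46.5 [0.48736763 0.24980099 0.11721928] [-1.79926440e+02  5.46310481e-03  1.71294271e+02] 0.05128445604764751 [ 0.3702466  -0.49985194  0.33395904] [27.2  3.9 -3.6 82.5 -0.1 35.9]
top (array([0.5087, 0.0343], dtype=float32), [12.912027359008789, 60.826900482177734], np.float32(170.3)) (array([ 0.4915, -0.0775], dtype=float32), [14.374550819396973, 60.95537567138672], np.float32(171.0))
```

View pics/s18.png

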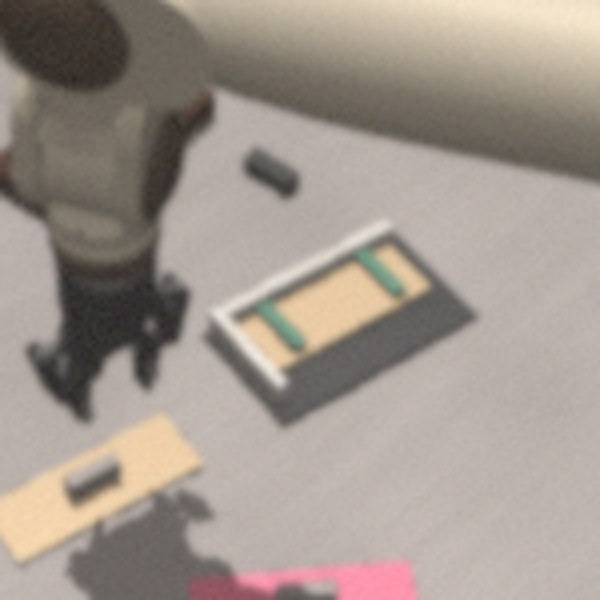

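View pics/t18.png

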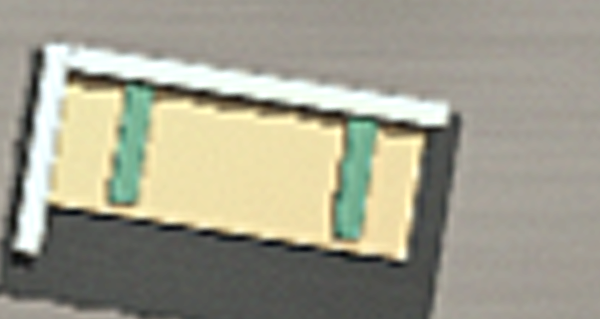

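View pics/t18f.png

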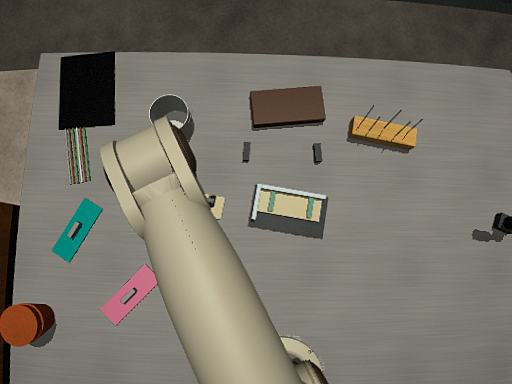

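Request:
{"fn": "play_rows", "kwargs": {"commands": "0.6 11 17 0 -7;0.6 11 17 0 -14;0.6 11 17 0 -21;0.6 11 17 0 -28;0.6 11 17 0 -35;0.6 11 17 0 -42;0.6 11 17 0 -49;0.6 11 17 0 -56;0.6 11 17 0 -63;0.6 11 17 0 -70"}}

```text
time: 47.43
ee_pos: [0.4989, 0.2643, 0.118]
tcp_rot: [-180.0, 0.0, 100.7]
wrist_force: [0.5, -0.0, -0.1]
opening: 0.051
```

Request:
{"fn": "play_rows", "kwargs": {"commands": "0.6 0 0 -20 -7;0.6 0 0 -40 -14;0.6 0 0 -55 -21.3;0.6 0 0 -55 -21.3;0.6 0 0 -55 -21.3;0.6 0 0 -55 -21.3"}}

```text
time: 47.93
ee_pos: [0.4992, 0.2653, 0.064]
tcp_rot: [180.0, -0.0, 80.0]
wrist_force: [0.0, -0.5, 1.0]
opening: 0.0511
```

```bash
python3 - <<'E' 2>/dev/null
from tray import *
o=get_obs(); print(o['time'],o['ee_pos'],o['tcp_rot'],o['opening'],o['wrist_force'],o['q'].round(1))
S=camera('side');T=camera('top')
save('s19',np.clip(S[160:280,150:270]*1.5,0,255),5)
save('t19',np.clip(T[150:250,140:240]*1.8,0,255),5)
E
```

```text
47.9333 [0.4991915  0.2652734  0.06395656] [ 1.79980342e+02 -1.30489244e-02  8.00370880e+01] 0.051122961510822025 [ 0.0339811  -0.52445566  0.99766462] [ 28.    7.1  -6.1  76.7  -0.  128. ]
```

View pics/s19.png

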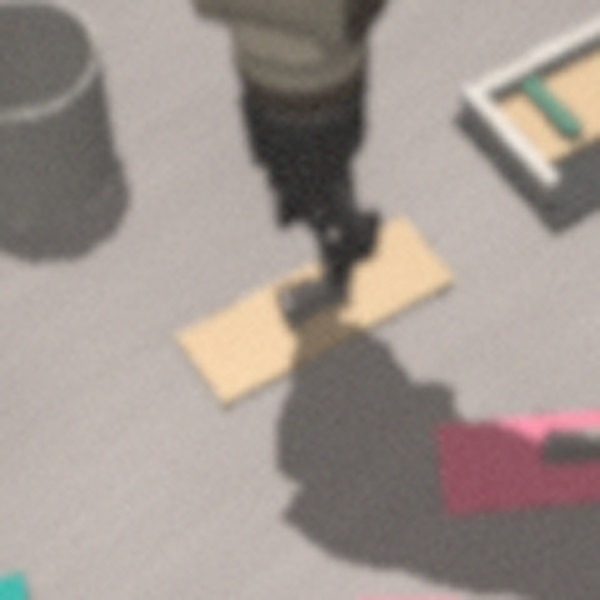

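View pics/t19.png

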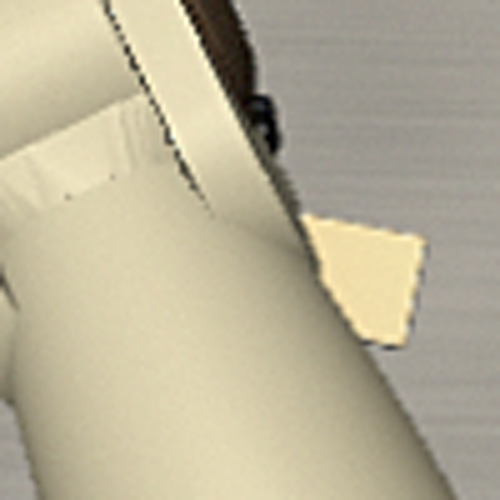

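Request:
{"fn": "play_rows", "kwargs": {"commands": "0.6 -0.7 1.4 -20 0;0.6 -0.7 1.4 -40 0;0.6 -0.7 1.4 -50 0;0.6 -0.7 1.4 -53.5 0;0.6 -0.7 1.4 -53.5 0;0.6 -0.7 1.4 -53.5 0", "force": 80}}

```text
time: 48.53
ee_pos: [0.4984, 0.2674, 0.0102]
tcp_rot: [180.0, -0.0, 79.9]
wrist_force: [0.3, -0.0, -0.4]
opening: 0.0513
```

Request:
{"fn": "play_rows", "kwargs": {"commands": "0 0 0 0 0;0 0 0 0 0;0 0 0 0 0;0 0 0 0 0;0 0 0 0 0;0 0 0 0 0;0 0 0 0 0"}}

```text
time: 49.12
ee_pos: [0.4984, 0.2675, 0.0103]
tcp_rot: [180.0, -0.0, 79.9]
wrist_force: [-1.0, -0.1, 6.4]
opening: 0.0123
```

Request:
{"fn": "play_rows", "kwargs": {"commands": "0 0 0 2 0;0 0 0 5 0;0 0 0 10 0;0 0 0 20 0;0 0 0 30 0;0 0 0 40 0;0 0 0 50 0;0 0 0 50 0;0 0 0 50 0"}}

```text
time: 49.87
ee_pos: [0.4984, 0.2675, 0.0602]
tcp_rot: [180.0, -0.0, 79.9]
wrist_force: [-0.6, 0.3, -2.1]
opening: 0.0123
```

```bash
python3 - <<'E' 2>/dev/null
from tray import *
o=get_obs(); print(o['time'],o['ee_pos'],o['tcp_rot'],o['opening'],o['wrist_force'],o['q'].round(1))
S=camera('side')
save('s20',np.clip(S[140:280,150:290]*1.5,0,255),4)
E
```

```text
49.8667 [0.49841155 0.26746992 0.06015969] [ 1.79963848e+02 -2.67262743e-02  7.98662516e+01] 0.012275094349511087 [-0.55206174  0.33423988 -2.10836448] [ 28.2   7.2  -6.4  76.3  -0.  128.4]
```

View pics/s20.png

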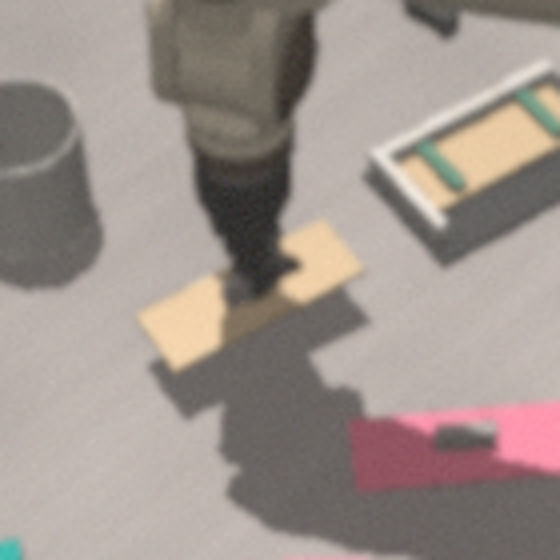

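Request:
{"fn": "play_rows", "kwargs": {"commands": "0 0 -15 10 0;0 -1 -45 12 0;0 -2 -80 12 0.5;0 -3 -115 12 1.3;0 -4 -150 12 1.3;0 -5 -185 12 1.3;0 -6 -220 12 1.3;0 -7 -250 12 1.3;0 -7.5 -275 12 1.3;0 -7.5 -290 12 1.3"}}

```text
time: 50.75
ee_pos: [0.4895, -0.0258, 0.0712]
tcp_rot: [-179.9, 0.1, 81.0]
wrist_force: [-0.2, -0.1, -2.2]
opening: 0.0123
```

Request:
{"fn": "play_rows", "kwargs": {"commands": "0 0 0 0 0;0 0 0 0 0;0 0 0 0 0"}}

```text
time: 51.0
ee_pos: [0.4901, -0.0227, 0.0711]
tcp_rot: [-179.9, 0.0, 81.1]
wrist_force: [0.6, 0.3, -2.1]
opening: 0.0121
```

```bash
python3 - <<'E' 2>/dev/null
from tray import *
o=get_obs(); print(o['time'],o['ee_pos'],o['tcp_rot'],o['opening'],o['wrist_force'],o['q'].round(1))
S=camera('side')
save('s21',np.clip(S[100:240,200:340]*1.5,0,255),4)
E
```

```text
51.0 [ 0.49009132 -0.02265509  0.07109004] [-1.79930856e+02  2.31673585e-02  8.11479407e+01] 0.012067458093574368 [ 0.55035555  0.29362394 -2.13363986] [ -2.6  -3.1 -15.8  77.3  -0.   96.2]
```

View pics/s21.png

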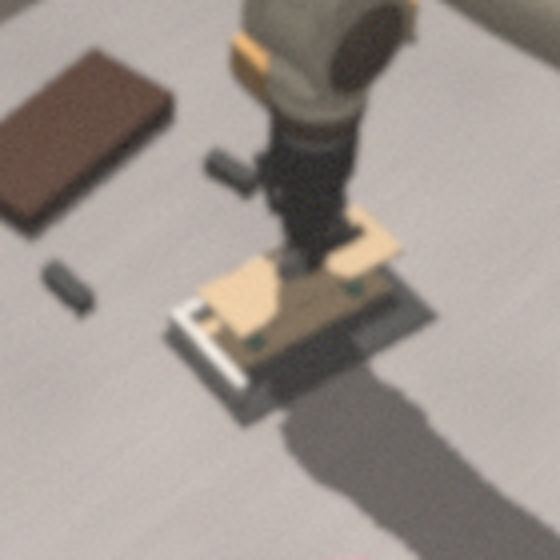

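Request:
{"fn": "play_rows", "kwargs": {"commands": "0 0 0 -12 0;0 0 0 -22 0;0 0 0 -30 0;0 0 0 -34 0;0 0 0 -34.5 0;0 0 0 -34.5 0"}}

```text
time: 51.55
ee_pos: [0.4901, -0.0227, 0.0362]
tcp_rot: [-179.9, 0.0, 81.2]
wrist_force: [0.8, 0.8, -2.1]
opening: 0.0121
```

Request:
{"fn": "play_rows", "kwargs": {"commands": "0 1 -0.2 0 0;0 2 -0.3 0 0;0 3 -0.5 0 0;0 3 -0.5 0 0"}}

```text
time: 51.88
ee_pos: [0.4939, -0.0234, 0.0371]
tcp_rot: [180.0, 0.0, 81.2]
wrist_force: [-0.2, -0.3, -2.4]
opening: 0.0123
```

Request:
{"fn": "play_rows", "kwargs": {"commands": "0 1 -0.2 0 0;0 2 -0.3 0 0;0 2 -0.3 0 0"}}

```text
time: 52.13
ee_pos: [0.4948, -0.0236, 0.0366]
tcp_rot: [-179.9, 0.0, 81.2]
wrist_force: [-4.6, 0.8, -0.2]
opening: 0.0123
```

Request:
{"fn": "play_rows", "kwargs": {"commands": "0 0 1 0 0;0 0.2 2 0 0;0 0.3 3 0 0;0 0.3 3 0 0"}}

```text
time: 52.47
ee_pos: [0.4953, -0.0206, 0.0364]
tcp_rot: [-179.9, 0.1, 81.2]
wrist_force: [-5.0, -0.7, -2.8]
opening: 0.0126
```

Request:
{"fn": "play_rows", "kwargs": {"commands": "0 0.2 1 0 0;0 0.2 1 0 0;0 0.2 1 0 0"}}

```text
time: 52.72
ee_pos: [0.4954, -0.0196, 0.0364]
tcp_rot: [-179.9, 0.0, 81.2]
wrist_force: [-5.0, -2.2, -2.8]
opening: 0.0124
```

Request:
{"fn": "play_rows", "kwargs": {"commands": "0 0.2 1 0 0;0 0.2 1 0 0;0 0.2 1 0 0"}}

```text
time: 52.97
ee_pos: [0.4956, -0.0187, 0.0364]
tcp_rot: [-179.9, 0.1, 81.2]
wrist_force: [-5.4, -1.5, -2.5]
opening: 0.0123
```

Request:
{"fn": "play_rows", "kwargs": {"commands": "0 0.2 1 0 0;0 0.2 1 0 0;0 0.2 1 0 0"}}

```text
time: 53.22
ee_pos: [0.4956, -0.0186, 0.0364]
tcp_rot: [-179.9, 0.2, 81.1]
wrist_force: [-5.9, -7.1, -1.7]
opening: 0.0124
```

Request:
{"fn": "play_rows", "kwargs": {"commands": "0 0.5 0.3 -0.5 0;0 0.5 0.3 -1 0;0 0.5 0.3 -1.5 0;0 0.5 0.3 -2 0;0 0.5 0.3 -2 0"}}

```text
time: 53.63
ee_pos: [0.4956, -0.0187, 0.0356]
tcp_rot: [-179.9, 0.2, 81.1]
wrist_force: [-14.1, -10.6, 11.0]
opening: 0.0122
```

Request:
{"fn": "play_rows", "kwargs": {"commands": "0 0 0 -0.5 0;0 0 0 -0.5 0;0 0 0 -0.5 0"}}

```text
time: 53.88
ee_pos: [0.4956, -0.0187, 0.0352]
tcp_rot: [-179.9, 0.2, 81.1]
wrist_force: [-15.5, -10.5, 12.6]
opening: 0.0118
```

Request:
{"fn": "play_rows", "kwargs": {"commands": "0 -1 -0.6 -0.3 0;0 -1 -0.6 -0.6 0;0 -1 -0.6 -0.6 0"}}

```text
time: 54.13
ee_pos: [0.4956, -0.0187, 0.0343]
tcp_rot: [-180.0, 0.1, 81.1]
wrist_force: [-7.9, -6.1, 6.1]
opening: 0.0123
```

Request:
{"fn": "play_rows", "kwargs": {"commands": "0 0 0 -0.7 0;0 0 0 -0.7 0;0 0 0 -0.7 0"}}

```text
time: 54.38
ee_pos: [0.4956, -0.0187, 0.0342]
tcp_rot: [-180.0, 0.1, 81.1]
wrist_force: [-10.4, -6.1, 11.3]
opening: 0.0117
```

Request:
{"fn": "play_rows", "kwargs": {"commands": "0.25 0 0 0 0;0.3 0 0 0.5 0;0.3 0 0 1 0;0.3 0 0 1 0;0.3 0 0 20 0;0.3 0 0 50 0;0.3 0 -30 80 0;0.3 0 -70 90 0;0.3 0 -110 90 0;0.3 0 -150 90 0"}}

```text
time: 55.22
ee_pos: [0.4966, -0.1695, 0.1244]
tcp_rot: [179.9, 0.1, 81.2]
wrist_force: [0.5, -0.3, -0.2]
opening: 0.0257
```

Request:
{"fn": "play_rows", "kwargs": {"commands": "0.6 0 -40 0 7;0.6 0 -80 0 14;0.6 0 -100 0 21;0.6 0 -100 0 28;0.6 0 -100 0 35;0.6 0 -100 0 42;0.6 0 -100 0 49;0.6 0 -100 0 56;0.6 0 -100 0 63;0.6 0 -100 0 70"}}

```text
time: 56.05
ee_pos: [0.4962, -0.2679, 0.1229]
tcp_rot: [-180.0, 0.1, 151.5]
wrist_force: [-0.1, 0.3, -0.2]
opening: 0.0513
```

```bash
python3 - <<'E' 2>/dev/null
from tray import *
o=get_obs(); print(o['time'],o['ee_pos'],o['tcp_rot'],o['opening'],o['wrist_force'],o['q'].round(1))
S=camera('side');T=camera('top')
save('s22',np.clip(S[110:230,210:330]*1.5,0,255),5)
save('t22',np.clip(rectify('top',.03,.42,.58,-.2,.1,.5,T)*1.8,0,255),1)
save('t22f',np.clip(T*1.5,0,255),1)
for n,im in(('top',T),('side',S)):
    p,f=fit(n,im,(.496,-.019,-.153)); 
    c,d,y=find(n,im,'cream',.030,.495,-.02,.11); print(p,c,d,y)
    R=np.array([[np.cos(p[2]),np.sin(p[2])],[-np.sin(p[2]),np.cos(p[2])]]); print('plate in tray',R@(c-p[:2]))
E
```

```text
56.05 [ 0.49616418 -0.26794375  0.12287327] [-1.79971039e+02  6.05851778e-02  1.51518822e+02] 0.051299474974666 [-0.05069045  0.29559826 -0.17934363] [-28.4   6.   -0.8  83.1  -0.    0.1]
[ 0.49820303 -0.01980533 -0.15264933] [ 0.4971 -0.02  ] [66.7267074584961, 183.34597778320312] 81.1
plate in tray [-0.0010606  -0.00036013]
[ 0.47818438 -0.0171126  -0.1641894 ] [ 0.4912 -0.0205] [69.34451293945312, 177.47413635253906] 81.1
plate in tray [ 0.01339425 -0.0012144 ]
```

View pics/s22.png

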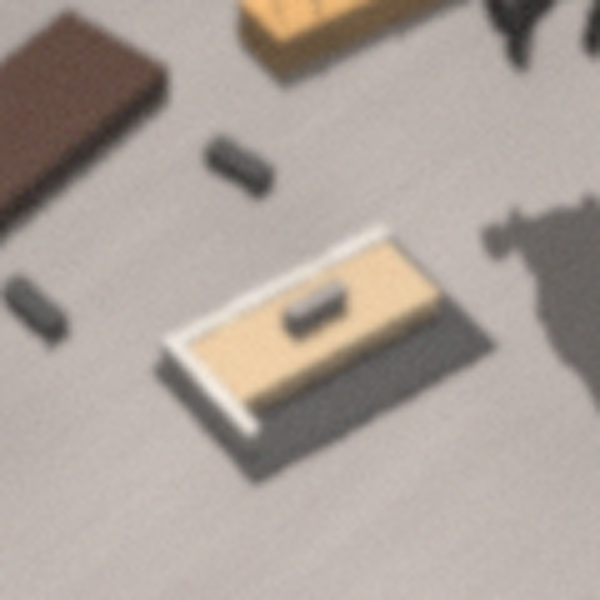

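View pics/t22.png

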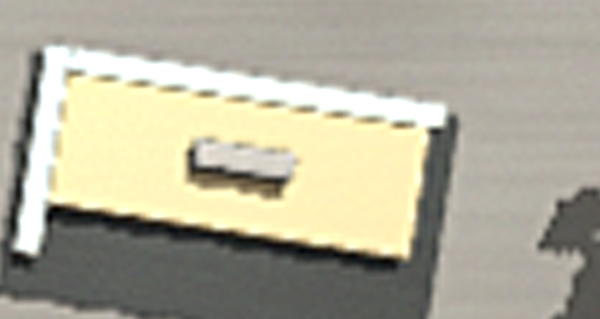

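View pics/t22f.png

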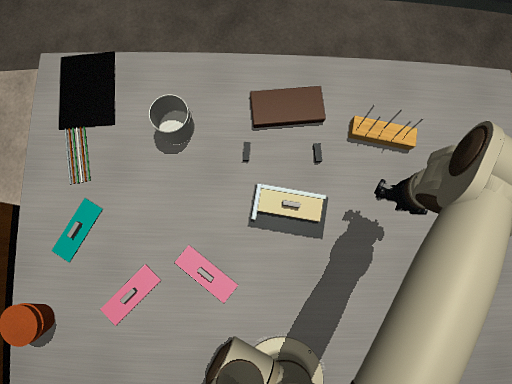

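Request:
{"fn": "play_rows", "kwargs": {"commands": "0.6 0 40 0 7;0.6 10 80 0 14;0.6 20 110 0 21;0.6 45 140 0 28;0.6 75 164 0 32.5;0.6 105 164 0 32.5;0.6 135 164 0 32.5;0.6 160 164 0 32.5;0.6 160 164 0 32.5;0.6 160 164 0 32.5"}}

```text
time: 56.98
ee_pos: [0.6565, -0.1035, 0.1215]
tcp_rot: [-180.0, -0.1, -176.5]
wrist_force: [-0.2, 0.1, -0.3]
opening: 0.0512
```

Request:
{"fn": "play_rows", "kwargs": {"commands": "0.6 0 0 -20 0;0.6 0 0 -45 0;0.6 0 0 -55 0;0.6 0 0 -55 0;0.6 0 0 -55 0"}}

```text
time: 57.4
ee_pos: [0.6552, -0.104, 0.0684]
tcp_rot: [-180.0, 0.0, -176.4]
wrist_force: [0.4, 0.2, 1.3]
opening: 0.0511
```

```bash
python3 - <<'E' 2>/dev/null
from tray import *
o=get_obs(); print(o['time'],o['ee_pos'],o['tcp_rot'],o['opening'],o['wrist_force'],o['q'].round(1))
S=camera('side');T=camera('top')
save('s23',np.clip(S[80:180,210:310]*1.5,0,255),5)
save('t23',np.clip(T[110:210,260:360]*1.8,0,255),5)
E
```

```text
57.4 [ 0.6551677  -0.10397575  0.06835661] [-1.79965876e+02  3.11620793e-03 -1.76413022e+02] 0.0511188596423293 [0.43828174 0.16768798 1.34911035] [ -9.   20.4  10.2  79.8  -0.  -12.6]
```

View pics/s23.png

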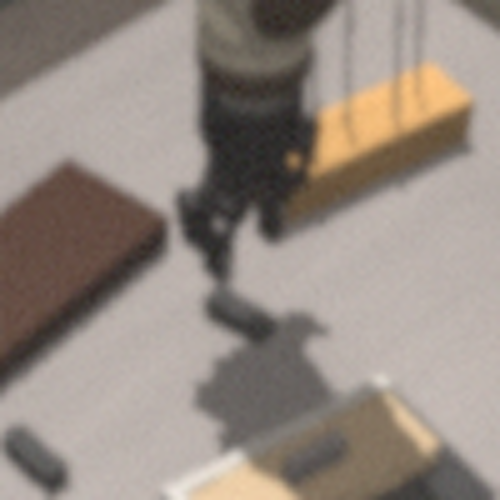

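View pics/t23.png

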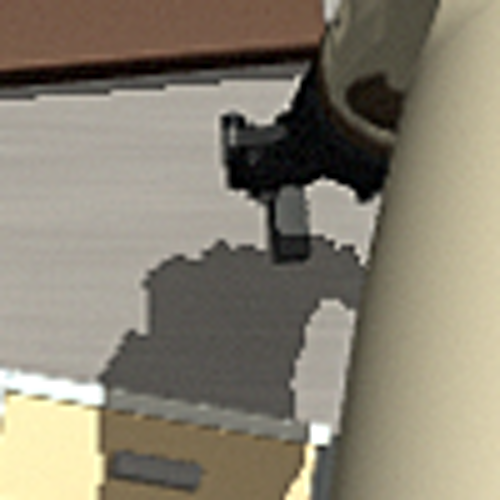

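Request:
{"fn": "play_rows", "kwargs": {"commands": "0.6 1 0 -20 0;0.6 1 0 -40 0;0.6 1 0 -55 0;0.6 1 0 -60 0;0.6 1 0 -60 0;0.6 1 0 -60 0", "force": 60}}

```text
time: 58.0
ee_pos: [0.6574, -0.104, 0.0094]
tcp_rot: [-179.9, 0.1, -176.4]
wrist_force: [0.2, -0.7, 0.3]
opening: 0.0513
```

Request:
{"fn": "play_rows", "kwargs": {"commands": "0 0 0 0 0;0 0 0 0 0;0 0 0 0 0;0 0 0 0 0;0 0 0 0 0;0 0 0 0 0"}}

```text
time: 58.5
ee_pos: [0.6576, -0.1041, 0.0096]
tcp_rot: [-179.9, 0.2, -176.3]
wrist_force: [-0.8, 0.3, 5.9]
opening: 0.018
```

Request:
{"fn": "play_rows", "kwargs": {"commands": "0 0 0 5 0;0 0 0 15 0;0 0 0 30 0;0 0 0 50 0;0 0 0 70 0;0 0 0 70 0;0 0 0 70 0"}}

```text
time: 59.08
ee_pos: [0.6576, -0.1041, 0.0794]
tcp_rot: [-179.9, 0.2, -176.3]
wrist_force: [-0.4, -0.1, -1.6]
opening: 0.0181
```

Request:
{"fn": "play_rows", "kwargs": {"commands": "0 -15 2 0 0;0 -40 5 0 -2;0 -70 8 0 -5;0 -100 12 0 -8;0 -130 15 0 -11;0 -155 18 0 -12.5;0 -172 20 0 -12.5;0 -172 20 0 -12.5;0 -172 20 0 -12.5;0 -172 20 0 -12.5"}}

```text
time: 59.92
ee_pos: [0.4852, -0.084, 0.0774]
tcp_rot: [-180.0, 0.0, 171.2]
wrist_force: [-0.1, 0.3, -2.2]
opening: 0.0182
```

Request:
{"fn": "play_rows", "kwargs": {"commands": "0 0 0 -15 0;0 0 0 -28 0;0 0 0 -36 0;0 0 0 -36 0;0 0 0 -36 0"}}

```text
time: 60.33
ee_pos: [0.485, -0.0839, 0.0414]
tcp_rot: [-180.0, -0.0, 171.2]
wrist_force: [-0.2, -0.1, -1.8]
opening: 0.0183
```

```bash
python3 - <<'E' 2>/dev/null
from tray import *
o=get_obs(); print(o['time'],o['ee_pos'],o['tcp_rot'],o['opening'],o['wrist_force'])
S=camera('side')
save('s24',np.clip(S[110:230,210:330]*1.5,0,255),5)
E
```

```text
60.3333 [ 0.48500141 -0.08392231  0.04140191] [-1.79961444e+02 -2.56124435e-02  1.71165846e+02] 0.018333491668392914 [-0.16644898 -0.05608235 -1.78241341]
```

View pics/s24.png

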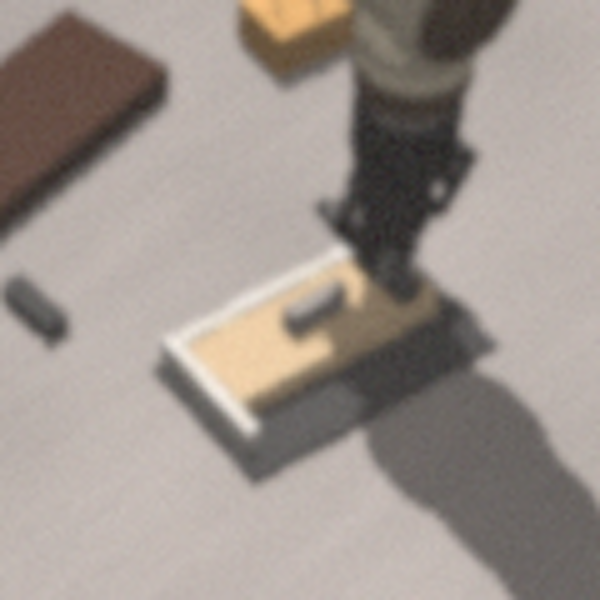

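Request:
{"fn": "play_rows", "kwargs": {"commands": "0 0 0 -1 0;0 0 0 -1.5 0;0 0 0 -1.5 0"}}

```text
time: 60.63
ee_pos: [0.4849, -0.0839, 0.0404]
tcp_rot: [-180.0, 0.0, 171.2]
wrist_force: [-0.5, -0.8, -1.6]
opening: 0.018
```

Request:
{"fn": "play_rows", "kwargs": {"commands": "0 0 0 -0.7 0;0 0 0 -0.7 0;0 0 0 -0.7 0"}}

```text
time: 60.88
ee_pos: [0.4848, -0.0839, 0.0398]
tcp_rot: [-180.0, 0.0, 171.2]
wrist_force: [0.2, 0.5, -2.0]
opening: 0.0182
```

Request:
{"fn": "play_rows", "kwargs": {"commands": "0 0 0 -0.7 0;0 0 0 -0.7 0;0 0 0 -0.7 0"}}

```text
time: 61.13
ee_pos: [0.4849, -0.0839, 0.0395]
tcp_rot: [-180.0, 0.1, 171.2]
wrist_force: [-3.4, 0.3, 4.9]
opening: 0.0184
```

Request:
{"fn": "play_rows", "kwargs": {"commands": "0 0 0 -0.4 0;0 0 0 -0.4 0;0 0 0 -0.4 0"}}

```text
time: 61.38
ee_pos: [0.4849, -0.0839, 0.0395]
tcp_rot: [-180.0, 0.1, 171.2]
wrist_force: [-4.1, 0.5, 8.4]
opening: 0.0181
```

Request:
{"fn": "play_rows", "kwargs": {"commands": "0.35 0 0 0.3 0;0.35 0 0 0.5 0;0.35 0 0 1 0;0.35 0 0 1 0;0.35 0 0 20 0;0.35 0 0 55 0;0.5 20 30 85 0;0.6 45 60 85 2;0.6 70 90 85 4;0.6 95 120 85 5.8"}}

```text
time: 62.22
ee_pos: [0.5813, 0.0376, 0.1245]
tcp_rot: [-180.0, 0.2, 177.0]
wrist_force: [1.4, -1.1, 0.1]
opening: 0.0511
```

Request:
{"fn": "play_rows", "kwargs": {"commands": "0.6 25 25 0 0;0.6 50 50 0 0;0.6 74 74 0 0;0.6 74 74 -20 0;0.6 74 74 -40 0;0.6 74 74 -55 0;0.6 74 74 -55 0;0.6 74 74 -55 0"}}

```text
time: 62.88
ee_pos: [0.6532, 0.11, 0.0678]
tcp_rot: [-179.9, -0.1, 177.0]
wrist_force: [0.3, 0.5, 0.3]
opening: 0.0511
```

```bash
python3 - <<'E' 2>/dev/null
from tray import *
o=get_obs(); print(o['time'],o['ee_pos'],o['tcp_rot'],o['opening'],o['wrist_force'])
S=camera('side');T=camera('top')
save('s25',np.clip(S[100:220,190:310]*1.5,0,255),5)
save('t25',np.clip(T[110:210,200:300]*1.8,0,255),5)
E
```

```text
62.8833 [0.65323009 0.11000846 0.06777438] [-1.79934714e+02 -8.02003290e-02  1.76964707e+02] 0.05111245907566641 [0.289292   0.53943689 0.32679322]
```

View pics/s25.png

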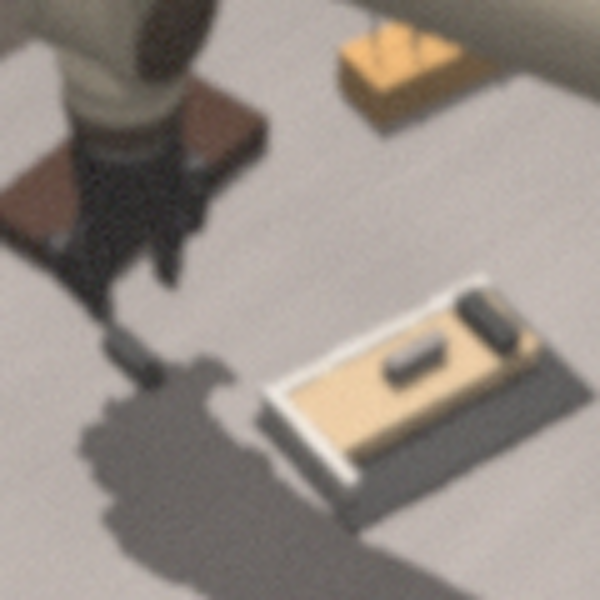

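View pics/t25.png

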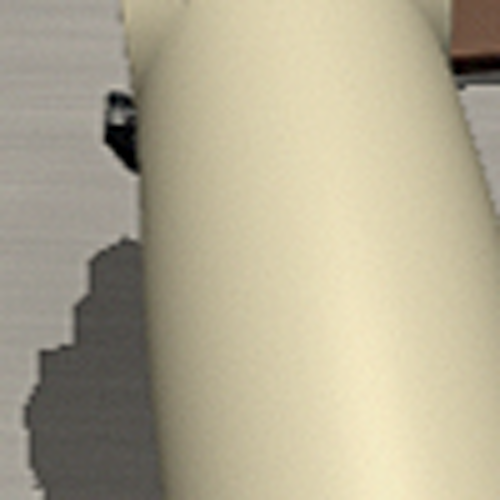

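Request:
{"fn": "play_rows", "kwargs": {"commands": "0.6 1 0 -20 0;0.6 1 0 -40 0;0.6 1 0 -55 0;0.6 1 0 -59 0;0.6 1 0 -59 0;0.6 1 0 -59 0"}}

```text
time: 63.48
ee_pos: [0.6555, 0.1101, 0.0112]
tcp_rot: [-180.0, 0.1, 177.0]
wrist_force: [-0.4, 0.9, 0.3]
opening: 0.0512
```

Request:
{"fn": "play_rows", "kwargs": {"commands": "0 0 0 0 0;0 0 0 0 0;0 0 0 0 0;0 0 0 0 0;0 0 0 0 0;0 0 0 0 0"}}

```text
time: 63.98
ee_pos: [0.6556, 0.1102, 0.0112]
tcp_rot: [-180.0, 0.2, 177.0]
wrist_force: [-0.3, 0.2, 5.4]
opening: 0.0177
```

Request:
{"fn": "play_rows", "kwargs": {"commands": "0 0 0 5 0;0 0 0 15 0;0 0 0 30 0;0 0 0 50 0;0 0 0 70 0;0 0 0 70 0;0 0 0 70 0"}}

```text
time: 64.57
ee_pos: [0.6556, 0.1102, 0.0811]
tcp_rot: [-180.0, 0.2, 177.0]
wrist_force: [-0.7, 0.7, -2.4]
opening: 0.0185
```

Request:
{"fn": "play_rows", "kwargs": {"commands": "0 -15 -6 0 0;0 -40 -17 0 -2;0 -70 -30 0 -4;0 -100 -43 0 -5.8;0 -130 -56 0 -5.8;0 -150 -65 0 -5.8;0 -150 -65 0 -5.8;0 -150 -65 0 -5.8;0 -150 -65 0 -5.8"}}

```text
time: 65.32
ee_pos: [0.505, 0.0452, 0.0791]
tcp_rot: [-180.0, 0.0, 171.2]
wrist_force: [-0.1, -0.1, -1.8]
opening: 0.0179
```

Request:
{"fn": "play_rows", "kwargs": {"commands": "0 0 0 -15 0;0 0 0 -28 0;0 0 0 -34 0;0 0 0 -36 0;0 0 0 -36 0;0 0 0 -36 0"}}

```text
time: 65.82
ee_pos: [0.5052, 0.0453, 0.0439]
tcp_rot: [-180.0, 0.0, 171.2]
wrist_force: [0.2, -0.3, -1.7]
opening: 0.0179
```

```bash
python3 - <<'E' 2>/dev/null
from tray import *
o=get_obs(); print(o['time'],o['ee_pos'],o['tcp_rot'],o['opening'],o['wrist_force'])
S=camera('side')
save('s26',np.clip(S[110:230,210:330]*1.5,0,255),5)
E
```

```text
65.8167 [0.50523158 0.04525812 0.0438702 ] [-1.79962241e+02  4.17164944e-02  1.71176149e+02] 0.017859886706923633 [ 0.15828498 -0.2647187  -1.71572331]
```

View pics/s26.png

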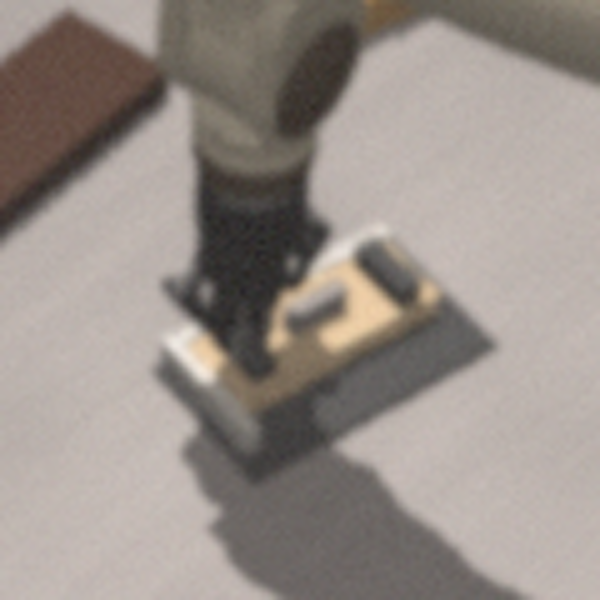

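Seat at about TCP z 41.2.

Request:
{"fn": "play_rows", "kwargs": {"commands": "0 0 0 -1 0;0 0 0 -2 0;0 0 0 -2.3 0;0 0 0 -2.3 0"}}

```text
time: 66.2
ee_pos: [0.5048, 0.0451, 0.0414]
tcp_rot: [-180.0, 0.0, 171.2]
wrist_force: [0.2, 0.3, -1.3]
opening: 0.0181
```

Request:
{"fn": "play_rows", "kwargs": {"commands": "0 0 0 -0.7 0;0 0 0 -0.7 0;0 0 0 -0.7 0"}}

```text
time: 66.45
ee_pos: [0.5049, 0.0451, 0.0412]
tcp_rot: [-180.0, 0.1, 171.2]
wrist_force: [-2.5, -0.8, 5.5]
opening: 0.0178
```

Request:
{"fn": "play_rows", "kwargs": {"commands": "0 0 0 -0.5 0;0 0 0 -0.5 0;0 0 0 -0.5 0"}}

```text
time: 66.7
ee_pos: [0.5049, 0.0451, 0.0411]
tcp_rot: [-180.0, 0.1, 171.2]
wrist_force: [-4.9, -0.1, 9.5]
opening: 0.0178
```

Request:
{"fn": "play_rows", "kwargs": {"commands": "0.33 0 0 0.3 0;0.33 0 0 0.5 0;0.33 0 0 1 0;0.33 0 0 1 0;0.33 0 0 20 0;0.33 0 0 55 0;0.5 -10 40 85 0;0.5 -20 80 100 0;0.5 -30 120 100 0;0.5 -40 160 100 0"}}

```text
time: 67.53
ee_pos: [0.4674, 0.1973, 0.1417]
tcp_rot: [179.9, 0.2, 171.1]
wrist_force: [1.0, 0.0, -1.0]
opening: 0.0428
```

Request:
{"fn": "play_rows", "kwargs": {"commands": "0.5 0 40 20 0;0.5 0 80 40 0;0.5 0 120 40 0;0.5 0 120 40 0;0.5 0 120 40 0"}}

```text
time: 67.95
ee_pos: [0.4668, 0.3179, 0.1794]
tcp_rot: [-179.9, 0.0, 171.4]
wrist_force: [0.7, -0.3, 0.1]
opening: 0.0426
```

```bash
python3 - <<'E' 2>/dev/null
from tray import *
o=get_obs(); print(o['time'],o['ee_pos'],o['tcp_rot'],o['opening'],o['wrist_force'])
S=camera('side');T=camera('top')
save('s27',np.clip(S[110:230,210:330]*1.5,0,255),5)
save('t27',np.clip(rectify('top',.05,.42,.58,-.16,.1,.4,T)*1.8,0,255),1)
save('t27f',np.clip(T*1.5,0,255),1)
E
```

```text
67.95 [0.46677242 0.31786427 0.17939732] [-1.79943977e+02  1.12048304e-02  1.71352417e+02] 0.04260228934205999 [ 0.66105138 -0.33629217  0.05349585]
```

View pics/s27.png

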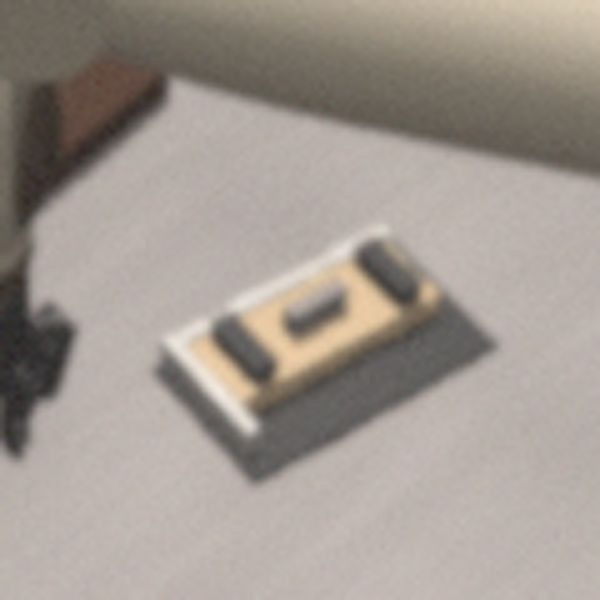

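View pics/t27.png

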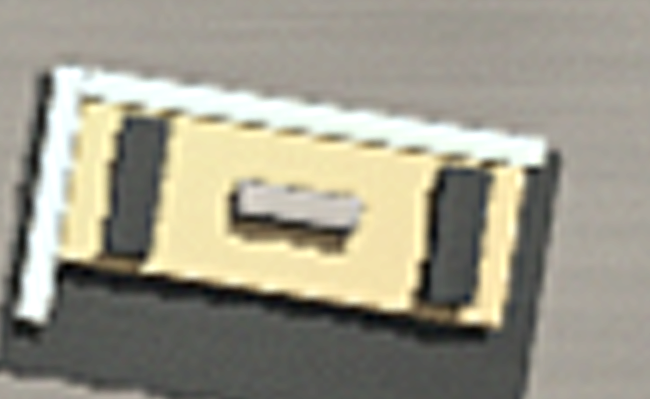

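View pics/t27f.png

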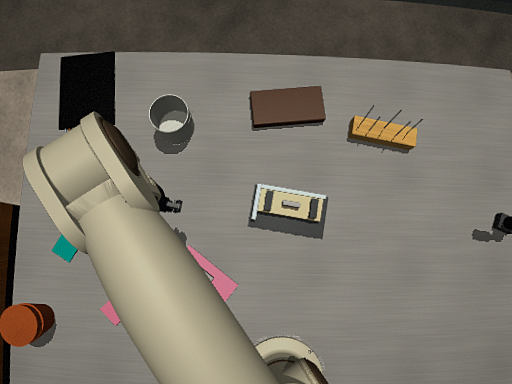

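```bash
python3 - <<'E'
from workcell import *
print(job_done(), get_obs()['time'])
E
```

```text
the job is handed in; nothing more can be done
the job is handed in; nothing more can be done
```

The press stack is made up in the tray and handed in at about 68 s.

- **Base plate:** laid flat in the tray and pushed against both stops. The wrist force read about 10 N at the back stop and 19 N at the end stop.
- **Glass bars:** only two were present. Both lie crosswise at about +56 and -58 mm, each end felt against the back stop. Bar 1 was knocked towards the end of the plate partway through, so I gripped it again and re-seated it.
- **Cover plate:** the cream one with the grip, lowered level over the bars while held against both stops. It seated at about 23.9 mm, against the expected 24 mm.
- **Weights:** one on each side of the grip, at about +65 and -66 mm. Both were down on the cover when I let go, and the arm was clear of everything.

**Last checks:** the final top and side pictures show the cover flush and both weights crosswise. They read roughly 2–3 mm towards the robot, which is about the camera error. The mandrel block, firebrick and tin have not moved.

**Disagreements:**
- The two cameras differed by about 2–3 mm in x, so I took the stop contacts as the reference.
- The side camera's fit of the tray failed once the cover was on.
- Base plate registration was judged by contact only, because the stop's shadow hid its back edge in the picture.

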